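Put the stone sieve and the scoop away in the chest drawer

ROBOT

A 7-joint arm with a two-finger parallel gripper is mounted at the origin on the work surface. World frame = base frame: x ahead of the robot, y to its left, z up, the work surface at z = 0. Lengths are in mm, angles in rad, forces in N, time in s.
With the tool pointing down it reaches from about 350 to 900 mm from the base axis. Payload 7.2 kg.
Tool frame: the origin (TCP) lies between the finger pads, 19 mm behind the fingertips; this is the grasp point; z points along the fingers, y is the line along which they close (so a half turn about z gives the same grasp; the last joint's range is limited). The gripper opens to 88 mm and grips with 3 to 60 N. Pads are 20 mm wide; open, the fingers measure 115 mm over their backs; the gripper's body (75 mm by 178 mm) begins 61 mm behind the grasp point.
Start: joints at [-1.236, 0.411, -0.013, 1.596, 0.006, 1.134, -0.082], TCP at [245.007, 574.978, 241.353] pointing down, gripper open.
Joint ranges: [-2.95, 2.95], [-0.29, 1.99], [-1.47, 1.44], [0.14, 2.54], [-1.03, 4.17], [0.13, 1.85], [-2.86, 2.86]. Speed limits (rad/s): [2.39, 2.39, 3.01, 3.01, 3.14, 3.14, 3.14].

INTERFACE

Orientations are given as a unit quaternion [w, x, y, z].
In Python, from cell import readout, viewer, workorder gives the robot as it stands.
- The arm moves only by the shell command python3 -m inch 'ROWS'. ROWS is JSON, one flat list of numbers, 7 for each row, row after row: the shift along the tool's x, y, z in mm, then the turn, a rotation vector about the tool's x, y, z in units of 10 degrees (1.0 is 10 degrees), then the finger opening in mm, from 0 to 87.8. A call has 1 to 8 rows; each row is the pose to reach, as a shift and turn from the pose commanded when the call began, along the tool's axes at that moment; what a row does not reach only later rows make up. A row lasts 1/8 s, in which the tool goes at most 62.5 mm and 10.7 degrees, less where a joint would pass 70% of its speed; a pose out of reach is approached as far as the arm can. A call with a gripper value outside its range is refused whole. The fingers move at their own pace and stop on an object; the grip force is fixed at half the most. Time passes only in rows, so rows that repeat a pose let the fingers close. It gives the time, the measured TCP pose, the force, the opening and the grip force at its end, in the units of the state.
- readout.get_state(): the state, without advancing time (a new reading comes with each control period).
- viewer.get_image(name): name is "scene" or "top" or "wrist"; returns (picture, depth): 480x640x3 uint8, blue, green, red; 480x640 float32, mm along the optical axis (not along the pixel's ray), 0 where there is no reading.
- viewer.camera_info(name): a dict with "vfov" (degrees; the focal length in pixels is half the picture's height over the tangent of half this angle, whatever the lens; pixels are square), "cx", "cy" (the principal point, pixels), "rvec" (rotation vector, rad) and "tvec" (3), from world to camera coordinates, as OpenCV has them; the wrist camera has in their place "T_tool_cam" (4x4, takes a point from camera to tool coordinates, whose origin is the TCP and whose axes are the flange's). Camera axes: x right, y down, z forward; pixel columns grow to the right and rows downward; lengths in mm; the calibration is good to about 2 mm. The wrist camera is an equidistant fisheye: a pixel r from the principal point sees the ray r / f radians off the axis. A picture is of the moment at which its call begins: read the wrist's pose just before it. camera_info takes no time and is no camera call.
- workorder.hand_in(): hands the job in; it is judged then, once.
Trained networks look in the newest picture that a camera, given by its name, has taken for a name from the list of things; names that differ only in an ending like _2 or _b are one class to them, and where a whole thing is asked for, a point or a joint stands for the part that bears it (a point fixed in the world has none). Each returns a list of dicts, best first, with "score" (0 to 1); they miss things now and then, are a little off and sometimes report something else, mostly with a low value. They report only what shows in the picture. A call takes as long as a camera call.
- viewer.boxes_of(camera, query): "point" ([column, row] in pixels, amid what is visible of it).
- viewer.regions_of(camera, query): "mask" (480x640 bool, what is visible of it) and "point" ([column, row] in pixels, amid what is visible of it).
The state is a dict: "t": time; "qpos": joint angles; "qvel": joint speeds; "joint_torque": joint torques, N m; "tcp_pos": TCP position; "tool_rot": TCP orientation; "ft_force": force on the tool from outside, world axes, zero at the start; "ft_torque": the same for the moment, N m; "opening": finger opening in mm; "gripper_force": force on a finger pad.
Only numpy, scipy, OpenCV 4.12 (cv2) and the standard library are available. Lean on these libraries where they do the work, as an engineer would, in place of code of your own. Each camera call takes 0.05 s, during which the arm holds its last target. There are 200 camera calls.

TASK

Clear the grading bench: pull the upper drawer of the wooden chest wide open, take the open steel sieve cup out from under the lamp hood and stand it upright in the drawer's short compartment, and lay the stone scoop flat in the long compartment, in either order. Then push the drawer fully shut and let go. Do not knock the lamp, and leave the loupe and the lidded tin where they are.

Things in the scene. Friction and masses are not known exactly. Their poses are not given: they have to be found in the camera images.
- chest: Wooden instrument chest, fixed, 260 deep (x) x 346 wide (y) x 145 high, two drawer fronts one above the other with brass bar handles; the lower one does not open. Origin: on the table under the middle of its front face; its own -x faces the robot, its own x runs into the chest. A jar stands on its top, well back. It stands left or right, the lamp on the other side.
- drawer (a joint): Upper drawer's travel in m, 0 = shut, 0.16 = stop; slides along the chest's own -x; may start up to 0.03 ajar. Stays where it is left (about 1.5 N friction). Front panel 12 thick, top edge 120 above the table; side walls, divider and back 6 thick, 42 high above the drawer floor (floor top 76 above the table; opening in the chest 135 high at its upper edge, chest top 145).
- handle (a point): Middle of the upper drawer's brass bar handle: a round bar along own y, about 100 long and 11 thick, 43 out from the drawer front (to the bar's axis), 105 above the table, moves with the drawer; axes as the chest's.
- short_bay (a point): Short compartment of the upper drawer, on the own +y side: point on its floor (76 above the table), midway across its 128 inner width (y) and 74 behind the inside of the drawer front. The compartment is 226 deep (x), but only what is pulled out of the chest is reachable from above: with the drawer at 0.16, from 74 in front of this point to 78 behind it. Moves with the drawer; axes as the chest's.
- long_bay (a point): Long compartment of the upper drawer, on the own -y side: point on its floor, midway across its 176 inner width (y) and 74 behind the inside of the drawer front; same depth and heights as the short one. Moves with the drawer; axes as the chest's.
- lamp: Grading lamp, fixed: white base plate 240 (x) x 230 (y) x 12 thick, spanning own x -80 to 160, y -90 to 140; black post 26 thick at own x 30, y 120; black hood 70 (x) x 270 (y), own x -10 to 60, y -115 to 155, from 190 to 220 above the table, overhanging the plate, so a tool pointing straight down cannot reach under it. Its own -x side faces the robot. Origin on the table at own (0, 0).
- sieve: Open round steel sieve cup, outer diameter 60, 50 high, wall 3, perforated floor, mass about 0.12 kg, standing on the lamp's base plate (12 above the table) beneath the hood. Origin: centre of its underside; z up its axis.
- scoop: Steel stone scoop 150 long lying on the sorting pad (top 6 above the table): bar handle 12 wide and 12 high from own x = -75 to 12, then an open flat tray 46 wide and 16 high from x = 12 to 75. About 0.09 kg, balances near x = 5. Origin on its underside in the middle of its length; x points to the tray's nose, z up.
- scoop_nose (a point): Tip of the scoop's tray, own x = 75, 1.5 above its underside; axes as the scoop's.
- scoop_tail (a point): End of the scoop's handle, own x = -75, 6 above its underside; axes as the scoop's.
- pad: Sorting pad, fixed, white plate 170 (x) x 320 (y) with a dark blue field, 6 thick, lying in front of the lamp. Origin: centre of its underside.
- loupe: Brass loupe, 55 x 24 x 20 high, lying on the pad. Bystander. Origin: under its middle.
- tin: Closed steel tin with lid, diameter 64, 50 high, standing beside the lamp's base plate. Bystander. Origin: centre of its underside.

How it is judged (in metres and radians):
On the way, in this order (a step that is already met when the one before it is completed fails the run):
1. the upper drawer is pulled open by at least 90 mm (value of joint drawer above 0.09 m), for 0.2 s.
2. with the drawer open, the sieve stands in the short compartment and the scoop lies in the long one, both let go (x of sieve in the frame of short_bay between -0.055 and 0.13 m and y of sieve in the frame of short_bay between -0.045 and 0.045 m and z of sieve in the frame of short_bay between -0.006 and 0.008 m and angle between each of sieve, scoop's own z axis and vertical below 0.15 rad and x of scoop_nose in the frame of long_bay between -0.08 and 0.16 m and y of scoop_nose in the frame of long_bay between -0.09 and 0.09 m and z of scoop_nose in the frame of long_bay between -0.006 and 0.016 m and x of scoop_tail in the frame of long_bay between -0.08 and 0.16 m and y of scoop_tail in the frame of long_bay between -0.09 and 0.09 m and z of scoop_tail in the frame of long_bay between -0.006 and 0.016 m and contact force between each of the fingers, the arm and sieve below 0.1 N and contact force between each of the fingers, the arm and scoop below 0.1 N and value of joint drawer above 0.05 m), for 0.2 s.
3. the drawer is pushed shut (value of joint drawer below 0.006 m), for 0.2 s.
At the end, for the whole second after the job is handed in: The upper drawer is shut to within 6 mm and still; the sieve stands upright (within 0.15 rad) on the floor of the short compartment and the scoop lies flat (within 0.15 rad, both its ends within 16 mm of the floor) in the long compartment, both at rest and released (x of sieve in the frame of short_bay between -0.055 and 0.13 m and y of sieve in the frame of short_bay between -0.045 and 0.045 m and z of sieve in the frame of short_bay between -0.006 and 0.008 m and angle between each of sieve, scoop's own z axis and vertical below 0.15 rad and x of scoop_nose in the frame of long_bay between -0.08 and 0.16 m and y of scoop_nose in the frame of long_bay between -0.09 and 0.09 m and z of scoop_nose in the frame of long_bay between -0.006 and 0.016 m and x of scoop_tail in the frame of long_bay between -0.08 and 0.16 m and y of scoop_tail in the frame of long_bay between -0.09 and 0.09 m and z of scoop_tail in the frame of long_bay between -0.006 and 0.016 m and contact force between each of the fingers, the arm and sieve below 0.1 N and contact force between each of the fingers, the arm and scoop below 0.1 N and value of joint drawer below 0.006 m and velocity of joint drawer below 0.01 m/s and linear speed of each of sieve, scoop below 0.02 m/s); the robot touches nothing.
It fails at once if the loupe is moved more than 30 mm (distance of loupe from where it was at the start of the episode above 0.03 m).
It fails at once if the lidded tin is moved more than 30 mm (distance of tin from where it was at the start of the episode above 0.03 m).
It fails at once if the robot knocks the lamp with more than 30 N (contact force between any of the arm, the fingers and lamp above 30 N).
It also fails if it takes over 72 s, if anything falls off the work surface, if the arm or the gripper's body presses on something with over 40 N, if the wrist force passes 120 N, or if a joint passes its speed limit or range.

## Working session

There is one attempt and no reset: what is moved stays moved. The work goes in short steps, Python scripts to look and compute and a shell command to move; the robot and the scene stay as the last step left them, time stands still between calls to the robot, and variables do not carry over. Pictures are saved under pics/ and viewed, at most 10 in all, crops included, and the job is handed in when it is done.

```bash
ls; mkdir -p pics
python3 - <<'E'
from cell import readout, viewer
import cv2,numpy as np
s=readout.get_state(); print(s)
for n in("scene","top"):
    im,d=viewer.get_image(n); cv2.imwrite(f"pics/{n}0.png",im); print(n,viewer.camera_info(n))
    for q in "chest drawer handle short_bay long_bay lamp sieve scoop scoop_nose scoop_tail pad loupe tin".split():
        r=viewer.boxes_of(n,q); print(q,[(np.round(x['point']).tolist(),round(x['score'],2)) for x in r[:3]])
print(viewer.camera_info("wrist"))
E
```

```text
pics
{'t': 0.0, 'qpos': array([-1.23620329,  0.41187276, -0.01272986,  1.59701064,  0.00561135,
        1.13426862, -0.08218413]), 'qvel': array([ 4.29920218e-04, -8.33337366e-04, -1.93137505e-03, -8.59973144e-05,
       -5.00805959e-04, -2.06077479e-03, -1.21275204e-03]), 'joint_torque': array([-1.87059151e-03, -5.87927020e+01,  6.40676636e-01, -2.91089988e+01,
       -5.40775910e-02,  1.80464768e-02,  1.47854616e-04]), 'tcp_pos': array([244.84554528, 574.55440993, 240.53953385]), 'tool_rot': array([-9.77527216e-05,  2.00007635e-01,  9.79794042e-01, -7.55516250e-04]), 'ft_force': array([ 0.22944248, -0.28021725, -0.49328019]), 'ft_torque': array([ 0.02391179, -0.0638826 , -0.00396964]), 'gripper_force': 0.0, 'opening': 87.71736435876177}
scene {'vfov': 52.455764248907144, 'cx': 318.30565562322033, 'cy': 228.96868662791235, 'rvec': array([ 1.56180233, -2.3181533 ,  0.6169573 ]), 'tvec': array([179.8113518 , 520.73103433, 777.1883007 ])}
chest [([369.0, 139.0], 0.57)]
drawer [([404.0, 178.0], 0.84)]
handle [([400.0, 176.0], 0.76)]
short_bay [([403.0, 178.0], 0.92)]
long_bay [([402.0, 
[... 715 characters left out ...]
.0, 206.0], 0.64)]
sieve [([195.0, 224.0], 0.75)]
scoop [([163.0, 321.0], 0.85)]
scoop_nose [([162.0, 318.0], 0.76)]
scoop_tail [([161.0, 316.0], 0.87)]
pad [([193.0, 304.0], 0.65), ([170.0, 205.0], 0.52)]
loupe [([241.0, 317.0], 0.74)]
tin [([260.0, 244.0], 0.62)]
{'vfov': 65.70646984690485, 'cx': 322.45818374743266, 'cy': 242.7885830691367, 'T_tool_cam': array([[ 3.54616875e-04, -9.61183540e-01, -2.75909546e-01,
         7.56537717e+01],
       [ 9.99998917e-01,  7.34869020e-04, -1.27479284e-03,
        -3.05483644e-01],
       [ 1.42806728e-03, -2.75908795e-01,  9.61182760e-01,
        -1.44037450e+02],
       [ 0.00000000e+00,  0.00000000e+00,  0.00000000e+00,
         1.00000000e+00]])}
```

View pics/scene0.png

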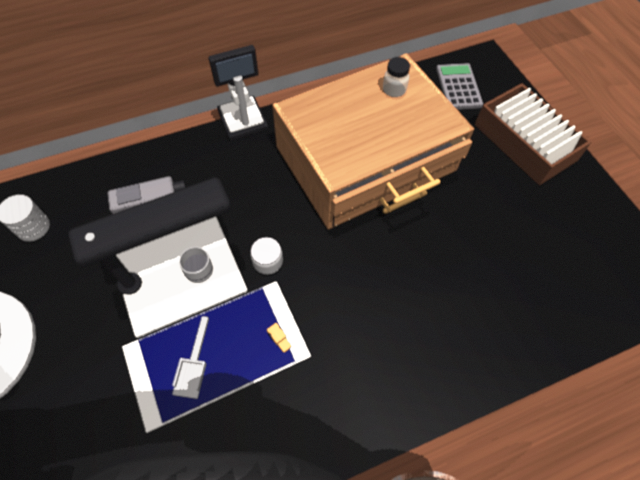

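View pics/top0.png

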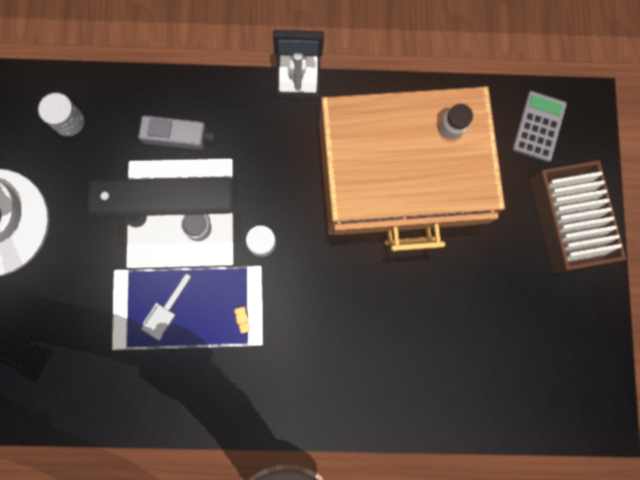

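```bash
cat > h.py <<'E'
import numpy as np, cv2
from cell import readout, viewer
from scipy.spatial.transform import Rotation as R
def Rq(q): return R.from_quat(np.roll(q,-1))
def cam(n,s=None):
    c=viewer.camera_info(n); f=240/np.tan(np.radians(c['vfov']/2))
    if n=='wrist':
        T=np.eye(4);T[:3,:3]=Rq(s['tool_rot']).as_matrix();T[:3,3]=s['tcp_pos']; T=T@c['T_tool_cam']
        return c,f,T[:3,:3],T[:3,3]
    M=cv2.Rodrigues(c['rvec'])[0].T
    return c,f,M,-M@c['tvec']
def rays(n,uv,s=None):
    c,f,M,o=cam(n,s); p=(np.atleast_2d(uv)-[c['cx'],c['cy']])/f
    if n=='wrist':
        r=np.linalg.norm(p,axis=1,keepdims=True)+1e-9; d=np.c_[p/r*np.tan(r),np.ones(len(p))]
    else: d=np.c_[p,np.ones(len(p))]
    return o,d@M.T     # camera-z-normalised directions in world
def cloud(n,d,mask,s=None):
    v,u=np.nonzero(mask&(d>0)); o,r=rays(n,np.c_[u,v],s)
    return o+r*d[v,u][:,None]
def meet(n,uv,z,s=None):
    o,r=rays(n,uv,s); return o+r*((z-o[2])/r[:,2])[:,None]
def rel(goal,zdir,ydir,s=None):
    "shift mm and turn /10deg in tool axes from measured pose to a goal pose"
    s=s or readout.get_state(); A=Rq(s['tool_rot'])
    z=np.array(zdir,float);z/=np.linalg.norm(z);y=np.array(ydir,float);y-=z*(y@z);y/=np.linalg.norm(y)
    out=[]
    for k in(1,-1):
        B=R.from_matrix(np.c_[np.cross(k*y,z),k*y,z]); out.append(np.degrees((A.inv()*B).as_rotvec())/10)
    return A.inv().apply(np.array(goal)-s['tcp_pos']).round(1),[o.round(2) for o in out]
E
python3 - <<'E'
from h import *
for n in("scene","top"):
    im,d=viewer.get_image(n)
    for q in "chest handle lamp sieve scoop pad loupe tin".split():
        r=viewer.regions_of(n,q)
        if not r: print(q,None);continue
        P=cloud(n,d,r[0]['mask']); np.save(f"{n}_{q}.npy",P)
        print(n,q,round(r[0]['score'],2),len(P),np.percentile(P,[1,50,99],axis=0).round().tolist())
        if q in('scoop','handle','loupe','sieve','tin'):
            rc=cv2.minAreaRect(P[:,:2].astype(np.float32)); print('   rect',rc)
E
```

```text
scene chest 0.82 21460 [[578.0, -414.0, 3.0], [703.0, -210.0, 145.0], [887.0, -55.0, 149.0]]
scene handle 0.93 3478 [[568.0, -413.0, 27.0], [622.0, -247.0, 104.0], [676.0, -85.0, 124.0]]
   rect ((627.4195556640625, -297.5618591308594), (106.89667510986328, 428.83721923828125), 8.808842658996582)
scene lamp 0.7 15153 [[534.0, 119.0, 7.0], [625.0, 262.0, 15.0], [722.0, 372.0, 223.0]]
scene sieve 0.64 983 [[588.0, 180.0, 12.0], [620.0, 209.0, 36.0], [647.0, 237.0, 64.0]]
   rect ((630.7146606445312, 206.77642822265625), (59.3486213684082, 88.27984619140625), 81.85844421386719)
scene scoop 0.65 1282 [[379.0, 225.0, 6.0], [422.0, 278.0, 11.0], [510.0, 315.0, 25.0]]
   rect ((450.62786865234375, 264.7071838378906), (53.16385269165039, 149.2751007080078), 59.192745208740234)
scene pad 0.73 3259 [[569.0, -410.0, 73.0], [621.0, -246.0, 105.0], [675.0, -86.0, 123.0]]
scene loupe 0.81 381 [[394.0, 89.0, 6.0], [419.0, 104.0, 24.0], [445.0, 120.0, 29.0]]
   rect ((419.84765625, 103.50245666503906), (53.28135681152344, 26.00657844543457), 15.633467674255371)
scene tin 0.58 914 [[559.0, 41.0, 4.0]
[... 491 characters left out ...]
.0, 17.0], [770.0, 370.0, 225.0]]
top sieve 0.78 653 [[588.0, 180.0, 19.0], [616.0, 210.0, 36.0], [643.0, 236.0, 65.0]]
   rect ((615.44970703125, 208.92849731445312), (58.72612380981445, 56.33620834350586), 72.3510971069336)
scoop None
top pad 0.9 10686 [[358.0, 66.0, 0.0], [449.0, 215.0, 7.0], [532.0, 381.0, 14.0]]
top loupe 0.7 263 [[397.0, 90.0, 9.0], [424.0, 103.0, 26.0], [445.0, 119.0, 32.0]]
   rect ((420.47882080078125, 105.24105072021484), (50.535194396972656, 28.208894729614258), 10.702043533325195)
top tin 0.6 698 [[559.0, 40.0, 17.0], [586.0, 68.0, 51.0], [616.0, 98.0, 56.0]]
   rect ((588.8395385742188, 68.63562774658203), (60.1346435546875, 60.589107513427734), 27.525634765625)
```

The scene view shows the chest on the right: handle at about (412,190), drawer slightly ajar, front turned a few degrees. On the left are the lamp with the sieve under its hood (195,264), the scoop on the pad (190,365), the loupe (279,338) and the tin (266,256). The top view agrees: handle (415,240), sieve (195,225), scoop (163,310). Next I fit the poses from both views.

Run:
```python
from h import *
L=lambda n,q:np.load(f"{n}_{q}.npy")
C=L('scene','chest'); T=C[(C[:,2]>139)&(C[:,2]<151)]
rc=cv2.minAreaRect(T[:,:2].astype(np.float32)); print('chest top',rc, np.median(T[:,2]))
def line(P):
    c=np.median(P,axis=0)
    for _ in range(5):
        vx,vy,x0,y0=cv2.fitLine(P[:,:2].astype(np.float32),cv2.DIST_HUBER,0,.01,.01).ravel()
        r=abs((P[:,0]-x0)*vy-(P[:,1]-y0)*vx); P=P[r<8]
    return np.degrees(np.arctan2(-vx*np.sign(vy),abs(vy))),(x0,y0),P
for n in('scene','top'):
    H=L(n,'handle')
    Y=H[(H[:,1]>-330)&(H[:,1]<-170)]
    for lo in range(95,130,5):
        z=Y[(Y[:,2]>=lo)&(Y[:,2]<lo+5)]
        print(n,lo,len(z), np.percentile(z[:,0],[2,20,50,80,98]).round().tolist() if len(z) else '')
    f=Y[Y[:,0]<592]; f=f[f[:,2]>90]
    if len(f)>20: a,c,P=line(f); print(n,'handle yaw',a,c,np.percentile(P,[1,50,99],axis=0).round(1).tolist())
    S=L(n,'sieve'); S=S[S[:,2]>56]
    A=np.c_[S[:,:2]*2,np.ones(len(S))]; s=np.linalg.lstsq(A,(S[:,:2]**2).sum(1),rcond=None)[0]
    print(n,'sieve rim',len(S),s[:2],np.sqrt(s[2]+s[0]**2+s[1]**2),np.percentile(S,[1,50,99],axis=0).round().tolist())
    G=L(n,'lamp'); p=G[(G[:,2]<20)]; h=G[G[:,2]>205]
    print(n,'plate',cv2.minAreaRect(p[:,:2].astype(np.float32)),'hood',cv2.minAreaRect(h[:,:2].astype(np.float32)),np.percentile(h,[1,99],axis=0).round().tolist())
for n,q in(('scene','scoop'),('top','chest')):
    S=L(n,q); b=S[S[:,0]>440]; print('scoop',n,line(b)[:2],np.percentile(b[:,2],[50,90,98]),cv2.minAreaRect(S[:,:2].astype(np.float32)))
    a=S[S[:,2]>15]; print(cv2.minAreaRect(a[:,:2].astype(np.float32)))
```

```text
chest top ((760.7440185546875, -238.1063232421875), (263.9378967285156, 349.72515869140625), 5.726296424865723) 145.5011288448826
scene 95 71 [610.0, 613.0, 619.0, 624.0, 647.0]
scene 100 94 [568.0, 607.0, 617.0, 623.0, 645.0]
scene 105 320 [566.0, 573.0, 590.0, 616.0, 631.0]
scene 110 208 [568.0, 573.0, 580.0, 619.0, 630.0]
scene 115 217 [610.0, 616.0, 623.0, 628.0, 637.0]
scene 120 231 [612.0, 618.0, 623.0, 628.0, 634.0]
scene 125 0 
scene handle yaw 5.8091006 (np.float32(573.216), np.float32(-254.03445)) [[565.5, -306.2, 103.7], [573.6, -253.5, 109.7], [583.6, -203.1, 113.4]]
scene sieve rim 200 [616.99177654 209.11830708] 28.29006728532123 [[587.0, 180.0, 56.0], [617.0, 209.0, 61.0], [646.0, 238.0, 65.0]]
scene plate ((669.54443359375, 290.2210998535156), (352.5279541015625, 299.9195861816406), 81.20449829101562) hood ((637.35205078125, 245.87940979003906), (70.79978942871094, 270.6254577636719), 3.218549966812134) [[599.0, 115.0, 206.0], [672.0, 375.0, 223.0]]
top 95 29 [611.0, 614.0, 617.0, 622.0, 625.0]
top 100 36 [574.0, 612.0, 618.0, 623.0, 633.0]
top 105 163 [567.0, 574.0, 
[... 697 characters left out ...]
895202637) [[600.0, 114.0, 208.0], [674.0, 373.0, 225.0]]
scoop scene (np.float32(57.806004), (np.float32(475.622), np.float32(245.27809))) [17.64487076 20.59745202 22.78434376] ((450.62786865234375, 264.7071838378906), (53.16385269165039, 149.2751007080078), 59.192745208740234)
((454.7181701660156, 258.86724853515625), (46.883758544921875, 136.28065490722656), 59.39031219482422)
scoop top (np.float32(56.57752), (np.float32(476.43903), np.float32(245.01166))) [18.67622147 22.20889217 23.80826918] ((449.3040771484375, 262.803955078125), (46.568973541259766, 149.7537078857422), 61.667537689208984)
((453.2172546386719, 260.7810363769531), (46.55855941772461, 140.9130859375), 61.879180908203125)
```

Run:
```python
from h import *
a=np.radians(5.9); ox=[np.cos(a),np.sin(a),0]
print(rel([574.5,-254.3,220],[0,0,-1],ox)); print(rel([574.5,-254.3,105],[0,0,-1],ox))
```

```text
(array([-628.2, -633.7,   21.4]), [array([0. , 0. , 6.1]), array([ -0. ,   0. , -11.9])])
(array([-628.2, -633.7,  136.4]), [array([0. , 0. , 6.1]), array([ -0. ,   0. , -11.9])])
```

```bash
python3 -m inch '[-80,-80,5,0,0,0.8,60,-160,-160,10,0,0,1.5,60,-240,-240,15,0,0,2.3,60,-314,-317,20,0,0,3.05,60,-314,-317,20,0,0,3.05,60,-314,-317,20,0,0,3.05,60,-314,-317,20,0,0,3.05,60,-314,-317,20,0,0,3.05,60]'
python3 - <<'E'
from h import *
a=np.radians(5.9); ox=[np.cos(a),np.sin(a),0]
print(rel([574.5,-254.3,220],[0,0,-1],ox)); print(rel([574.5,-254.3,105],[0,0,-1],ox))
E
```

```text
t: 3.3
tcp_pos: [410.7, 156.3, 221.6]
tool_rot: [0.0, 0.454, 0.891, 0.0]
ft_force: [0.6, 0.8, 1.2]
opening: 60.2
gripper_force: 0.0
(array([-428.4, -109.2,    1.8]), [array([0.  , 0.  , 3.01]), array([ -0.  ,   0.  , -14.99])])
(array([-428.3, -109.2,  116.8]), [array([0.  , 0.  , 3.01]), array([ -0.  ,   0.  , -14.99])])
```

```bash
python3 -m inch '[-428,-109,2,0,0,3,60,-428,-109,2,0,0,3,60,-428,-109,2,0,0,3,60,-428,-109,2,0,0,3,60,-428,-109,2,0,0,3,60,-428,-109,2,0,0,3,60,-428,-109,2,0,0,3,60,-428,-109,2,0,0,3,60]'
python3 - <<'E'
from h import *
a=np.radians(5.9); ox=[np.cos(a),np.sin(a),0]
s=readout.get_state(); im,d=viewer.get_image('wrist'); cv2.imwrite('pics/w1.png',im)
r=viewer.regions_of('wrist','handle')
P=cloud('wrist',d,np.ones_like(d,bool),s); Q=P[(P[:,2]>98)&(P[:,2]<116)&(P[:,0]<592)&(abs(P[:,1]+254)<90)&(P[:,0]>540)]
print(len(Q),np.percentile(Q,[1,50,99],axis=0).round(1).tolist(), cv2.fitLine(Q[:,:2].astype(np.float32),cv2.DIST_HUBER,0,.01,.01).ravel())
T=P[(abs(P[:,2]-145)<5)&(P[:,1]<-150)]; print(len(T),np.percentile(T,[1,50,99],axis=0).round(1).tolist())
print(rel([574.5,-254.3,105],[0,0,-1],ox))
E
```

```text
t: 4.3
tcp_pos: [576.4, -253.2, 218.7]
tool_rot: [0.001, 0.668, 0.744, -0.001]
ft_force: [-1.0, 0.8, 0.9]
opening: 60.1
gripper_force: 0.0
2583 [[566.0, -306.6, 106.4], [575.9, -246.4, 110.1], [591.0, -202.5, 112.4]] [ 8.4819756e-02 -9.9639630e-01  5.7574579e+02 -2.5123518e+02]
44593 [[625.8, -372.0, 143.8], [700.8, -215.3, 145.7], [849.4, -151.3, 147.2]]
(array([ -5.4,  -2.2, 113.6]), [array([-0.01, -0.  ,  0.05]), array([ 0.000e+00, -1.000e-02, -1.795e+01])])
```

View pics/w1.png

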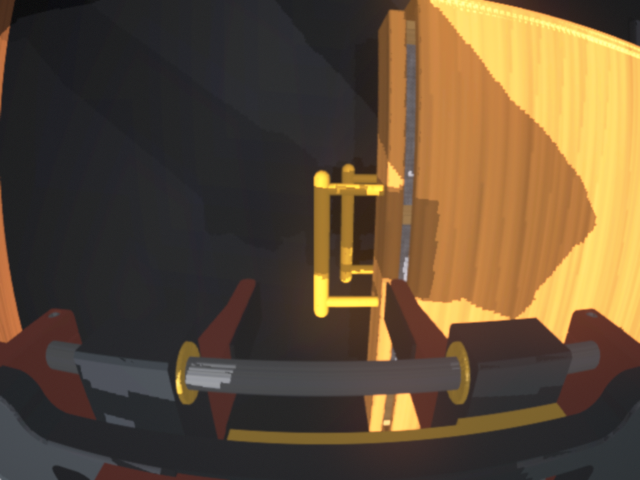

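The wrist view shows the bar handle vertical at column 321, rows 175–315, with the drawer front's edge at column 390. Opened to 60, the fingers would hit the front panel, so I narrow them to 38 and then descend.

```bash
python3 -m inch '[-4,-1,0,0,0,0,38,-4,-1,0,0,0,0,38,-4,-1,40,0,0,0,38,-4,-1,80,0,0,0,38,-4,-1,113,0,0,0,38,-4,-1,113,0,0,0,38,-4,-1,113,0,0,0,38]' && python3 -m inch '[0,0,0,0,0,0,5,0,0,0,0,0,0,5,0,0,0,0,0,0,5,0,0,0,0,0,0,5]'
python3 - <<'E'
from h import *
a=np.radians(5.9); ox=np.array([np.cos(a),np.sin(a),0])
s=readout.get_state()
print(rel(s['tcp_pos']-100*ox,[0,0,-1],ox))
E
```

```text
t: 5.28
tcp_pos: [576.2, -252.8, 107.8]
tool_rot: [0.001, 0.666, 0.746, 0.0]
ft_force: [0.1, -0.4, -0.3]
opening: 37.8
gripper_force: 0.0
t: 5.78
tcp_pos: [575.7, -253.0, 106.9]
tool_rot: [0.0, 0.666, 0.746, 0.0]
ft_force: [-0.8, 0.1, 4.3]
opening: 10.0
gripper_force: 30.0
(array([   0.9, -100. ,   -0.1]), [array([ 0.  , -0.  ,  0.05]), array([ 0.000e+00,  1.000e-02, -1.795e+01])])
```

```bash
python3 -m inch '[0,-20,0,0,0,0,5,0,-45,0,0,0,0,5,0.5,-70,0,0,0,0,5,1,-95,0,0,0,0,5,1,-120,0,0,0,0,5,1,-135,0,0,0,0,5,1,-135,0,0,0,0,5]' && python3 -m inch '[0,-4,0,0,0,0,5,0,-7,0,0,0,0,5,0,-10,0,0,0,0,5,0,-13,0,0,0,0,5,0,-13,0,0,0,0,5]'
```

```text
t: 6.65
tcp_pos: [440.2, -266.8, 106.8]
tool_rot: [-0.001, 0.667, 0.745, 0.0]
ft_force: [-1.5, 3.1, 6.3]
opening: 9.9
gripper_force: 30.0
t: 7.28
tcp_pos: [428.8, -268.0, 106.8]
tool_rot: [0.0, 0.666, 0.746, 0.001]
ft_force: [0.2, 4.2, 8.8]
opening: 9.7
gripper_force: 30.0
```

```bash
python3 -m inch '[0,-3,0,0,0,0,5,0,-5,0,0,0,0,5,0,-7,0,0,0,0,5,0,-7,0,0,0,0,5]' ; python3 -m inch '[0,-2,0,0,0,0,5,0,-4,0,0,0,0,5,0,-4,0,0,0,0,5]'
```

```text
t: 7.78
tcp_pos: [425.0, -268.4, 106.9]
tool_rot: [0.002, 0.666, 0.746, 0.002]
ft_force: [10.6, 3.5, -2.3]
opening: 9.8
gripper_force: 30.0
t: 8.15
tcp_pos: [424.9, -268.4, 107.0]
tool_rot: [0.005, 0.665, 0.747, 0.003]
ft_force: [23.9, 4.2, -16.0]
opening: 10.3
gripper_force: 30.0
```

```bash
python3 -m inch '[0,4,0,0,0,0,40,0,4,0,0,0,0,40,0,4,0,0,0,0,40,0,4,-60,0,0,0,40,0,4,-110,0,0,0,60,0,4,-110,0,0,0,60]'
python3 - <<'E'
from h import *
s=readout.get_state(); im,d=viewer.get_image('wrist'); P=cloud('wrist',d,np.ones_like(d,bool),s)
im,d2=viewer.get_image('top'); cv2.imwrite('pics/t2.png',im); Q=cloud('top',d2,np.ones_like(d2,bool))
a=np.radians(5.85); M=np.array([[np.cos(a),np.sin(a)],[-np.sin(a),np.cos(a)]])
for n,X in(('w',P),('t',Q)):
    o=np.c_[(X[:,:2]-[424.8,-269.8])@M.T,X[:,2]]
    k=(o[:,0]>62)&(o[:,0]<190)&(abs(o[:,1])<175); o=o[k]
    f=o[abs(o[:,2]-76)<5]; w=o[abs(o[:,2]-118)<4]
    print(n,len(f),np.median(f[:,2]) if len(f) else '',len(w))
    for b in range(-175,175,6):
        q=w[(w[:,1]>=b)&(w[:,1]<b+6)]; 
        if len(q)>40: print('   wall',b,len(q),np.median(q[:,1:],axis=0).round(1).tolist())
a=np.radians(57); print(rel([457,258,190],[0,0,-1],[np.cos(a),np.sin(a),0]))
E
```

```text
t: 8.9
tcp_pos: [422.5, -270.8, 219.5]
tool_rot: [0.003, 0.667, 0.745, 0.001]
ft_force: [0.2, 0.8, -0.4]
opening: 56.6
gripper_force: 0.0
w 32785 76.6651904247347 3000
   wall -163 83 [-159.4, 118.9]
   wall -157 68 [-156.2, 117.2]
   wall 17 670 [21.4, 118.7]
   wall 23 725 [24.8, 118.5]
   wall 149 544 [153.9, 117.7]
   wall 155 909 [157.4, 118.5]
t 6702 77.48485542051708 533
   wall -163 104 [-159.3, 119.6]
   wall 17 116 [21.0, 119.1]
   wall 23 81 [24.5, 118.7]
   wall 149 64 [154.0, 119.6]
   wall 155 129 [157.4, 118.4]
(array([519.9,  94.6,  26.4]), [array([ 0.  ,  0.  , -5.06]), array([ 0.  , -0.  , 12.94])])
```

View pics/t2.png

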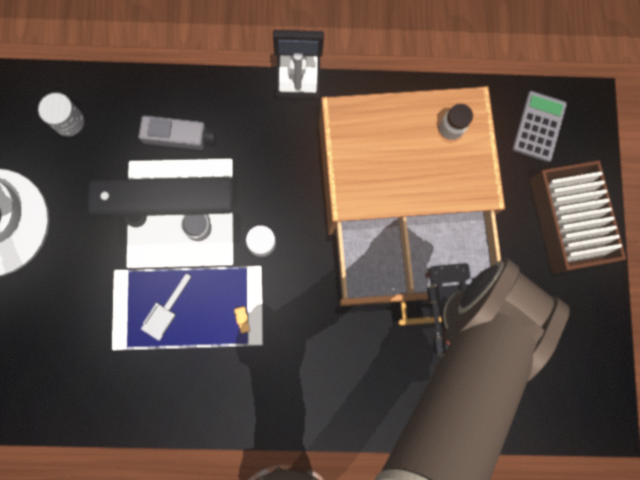

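The top view shows the drawer wide open: divider at column 408, short bay on the left (375,258), long bay on the right (455,255). The other objects have not moved. Wall and floor heights match the text, so I go to the scoop.

```bash
python3 -m inch '[60,11,3,0,0,-0.6,60,122,22,6,0,0,-1.2,60,182,33,9,0,0,-1.8,60,242,44,12,0,0,-2.4,60,302,55,15,0,0,-3,60,362,66,18,0,0,-3.6,60,422,77,21,0,0,-4.3,60,482,88,26,0,0,-5,60]'; python3 -m inch '[40,8,0,0,0,0,60,40,8,0,0,0,0,60,40,8,0,0,0,0,60]'
python3 - <<'E'
from h import *
s=readout.get_state(); im,d=viewer.get_image('wrist'); cv2.imwrite('pics/w2.png',im)
r=viewer.regions_of('wrist','scoop'); print(len(r),[(x['score'],x['mask'].sum()) for x in r])
P=cloud('wrist',d,r[0]['mask'],s); print(np.percentile(P,[1,50,99],axis=0).round(1).tolist())
print(cv2.minAreaRect(P[:,:2].astype(np.float32)))
B=P[(P[:,0]>465)&(P[:,0]<505)&(P[:,2]>13)]; l=cv2.fitLine(B[:,:2].astype(np.float32),cv2.DIST_HUBER,0,.01,.01).ravel(); print(l,np.percentile(B[:,2],[10,50,90]))
print(s['tcp_pos'],s['tool_rot'])
E
```

```text
t: 10.0
tcp_pos: [453.9, 220.9, 188.6]
tool_rot: [-0.001, 0.287, 0.958, -0.001]
ft_force: [1.6, 0.2, -0.2]
opening: 60.0
gripper_force: 0.0
t: 10.38
tcp_pos: [425.8, 247.1, 189.2]
tool_rot: [-0.001, 0.289, 0.957, -0.001]
ft_force: [-0.0, -0.2, 0.8]
opening: 59.9
gripper_force: 0.0
1 [(0.94, np.int64(5218))]
[[378.9, 226.2, 8.1], [421.5, 278.2, 10.3], [509.3, 314.3, 23.6]]
((448.9334716796875, 262.5516357421875), (46.435203552246094, 149.78250122070312), 59.10942459106445)
[  0.8308697   -0.55646706 484.58765    241.6127    ] [17.35168447 18.43843003 19.38618901]
[425.77255381 247.09394891 189.20251729] [-5.11144511e-04  2.89165030e-01  9.57278577e-01 -1.02495318e-03]
```

View pics/w2.png

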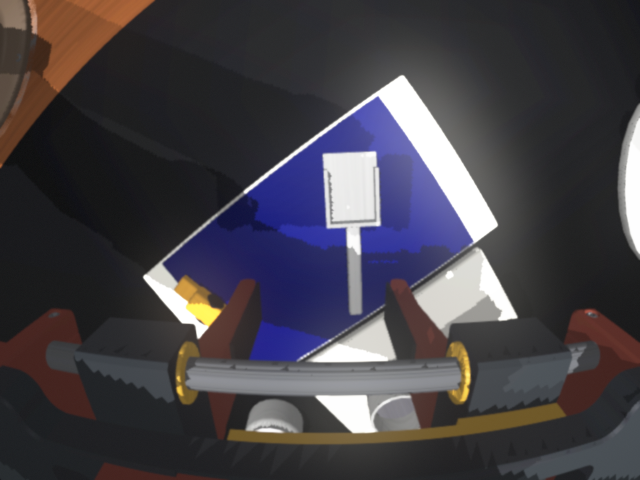

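The scoop's tray is at (351,190) and its handle runs down to (355,312), with the loupe clear to the left at (200,300).

Run:
```python
from h import *
a=np.radians(56.2); print(rel([456.4,260.5,27],[0,0,-1],[np.cos(a),np.sin(a),0]))
```

```text
(array([-17.3,  28.1, 162.8]), [array([-0.01,  0.  ,  0.01]), array([-0.000e+00, -1.000e-02, -1.799e+01])])
```

```bash
python3 -m inch '[-17,28,40,0,0,0,40,-17,28,90,0,0,0,40,-17,28,130,0,0,0,40,-17,28,150,0,0,0,40,-17,28,162,0,0,0,40,-17,28,162,0,0,0,40,-17,28,162,0,0,0,40]'
python3 - <<'E'
from h import *
a=np.radians(56.2); print(rel([456.4,260.5,27],[0,0,-1],[np.cos(a),np.sin(a),0]))
E
```

```text
t: 11.35
tcp_pos: [456.4, 262.3, 29.2]
tool_rot: [0.0, 0.289, 0.957, 0.001]
ft_force: [0.6, -0.0, 0.0]
opening: 40.2
gripper_force: 0.0
(array([-1. , -1.5,  2.2]), [array([0.01, 0.  , 0.02]), array([-1.000e-02,  1.000e-02, -1.798e+01])])
```

```bash
python3 -m inch '[-1,-1,1.5,0,0,0,40,-1,-1,1.5,0,0,0,4,-1,-1,1.5,0,0,0,4,-1,-1,1.5,0,0,0,4,-1,-1,1.5,0,0,0,4,-1,-1,1.5,0,0,0,4]'; python3 -m inch '[0,0,-10,0,0,0,4,0,0,-40,0,0,0,4,0,0,-90,0,0,0,4,0,0,-140,0,0,0,4,0,0,-170,0,0,0,4,0,0,-170,0,0,0,4]'
python3 - <<'E'
from h import *
s=readout.get_state(); im,d=viewer.get_image('wrist')
r=viewer.regions_of('wrist','scoop'); print([(x['score'],x['mask'].sum()) for x in r])
A=Rq(s['tool_rot'])
if r:
    P=A.inv().apply(cloud('wrist',d,r[0]['mask'],s)-s['tcp_pos']); print(np.percentile(P,[1,50,99],axis=0).round(1).tolist(),cv2.minAreaRect(P[:,:2].astype(np.float32)))
a=np.radians(5.85);ox=np.array([np.cos(a),np.sin(a),0]);oy=np.array([-ox[1],ox[0],0]); H=np.array([424.8,-269.8,0])
g=H+(129-10)*ox+(-67-8)*oy; print(g)
for z in(200,105): print(rel([g[0],g[1],z],[0,0,-1],ox))
E
```

```text
t: 12.1
tcp_pos: [455.9, 260.8, 27.0]
tool_rot: [-0.0, 0.289, 0.957, -0.0]
ft_force: [-0.7, -0.1, 3.4]
opening: 12.0
gripper_force: 29.7
t: 12.85
tcp_pos: [457.1, 261.6, 199.6]
tool_rot: [0.001, 0.289, 0.957, 0.002]
ft_force: [0.1, -0.4, -1.7]
opening: 11.8
gripper_force: 29.7
[(0.67, np.int64(19138))]
[[-59.9, -23.6, 3.5], [44.2, -0.7, 16.9], [80.9, 21.1, 18.7]] ((17.10186767578125, 16.80529022216797), (98.65394592285156, 148.83079528808594), 69.44609832763672)
[ 550.82459905 -332.28040039    0.        ]
(array([-407.3, -441.4,   -3.5]), [array([-0.  , -0.  ,  5.06]), array([  0.  ,  -0.  , -12.94])])
(array([-407.4, -441.4,   91.5]), [array([-0.  , -0.  ,  5.06]), array([  0.  ,  -0.  , -12.94])])
```

```bash
python3 -m inch '[-40,-40,0,0,0,0.4,4,-80,-80,0,0,0,0.9,4,-120,-120,0,0,0,1.4,4,-160,-160,0,0,0,1.9,4,-200,-205,0,0,0,2.4,4,-240,-250,0,0,0,2.9,4,-275,-295,0,0,0,3.4,4,-310,-340,0,0,0,3.8,4]'
python3 - <<'E'
from h import *
a=np.radians(5.85);ox=np.array([np.cos(a),np.sin(a),0])
print(rel([550.8,-332.3,195],[0,0,-1],ox)); print(rel([550.8,-332.3,100],[0,0,-1],ox))
E
```

```text
t: 13.95
tcp_pos: [525.2, -195.4, 195.1]
tool_rot: [-0.001, 0.586, 0.81, -0.001]
ft_force: [0.6, 0.2, -0.3]
opening: 11.8
gripper_force: 29.7
(array([-138. ,  -18.7,    0. ]), [array([-0.02, -0.  ,  1.24]), array([ 1.000e-02, -2.000e-02, -1.676e+01])])
(array([-138.1,  -18.5,   95. ]), [array([-0.02, -0.  ,  1.24]), array([ 1.000e-02, -2.000e-02, -1.676e+01])])
```

```bash
python3 -m inch '[-45,-6,0,0,0,0.4,4,-90,-12,0,0,0,0.8,4,-125,-18,0,0,0,1.24,4,-138,-18,0,0,0,1.24,4,-138,-18,0,0,0,1.24,4]'
python3 - <<'E'
from h import *
a=np.radians(5.85);ox=np.array([np.cos(a),np.sin(a),0])
print(rel([550.8,-332.3,100],[0,0,-1],ox)); im,d=viewer.get_image('scene'); cv2.imwrite('pics/s3.png',im)
E
```

```text
t: 14.58
tcp_pos: [552.2, -330.3, 195.3]
tool_rot: [-0.001, 0.669, 0.743, -0.0]
ft_force: [-0.2, 0.4, -0.6]
opening: 11.6
gripper_force: 29.7
(array([-2. , -1.4, 95.3]), [array([-0.01, -0.01,  0.02]), array([ 1.000e-02, -2.000e-02, -1.798e+01])])
```

View pics/s3.png

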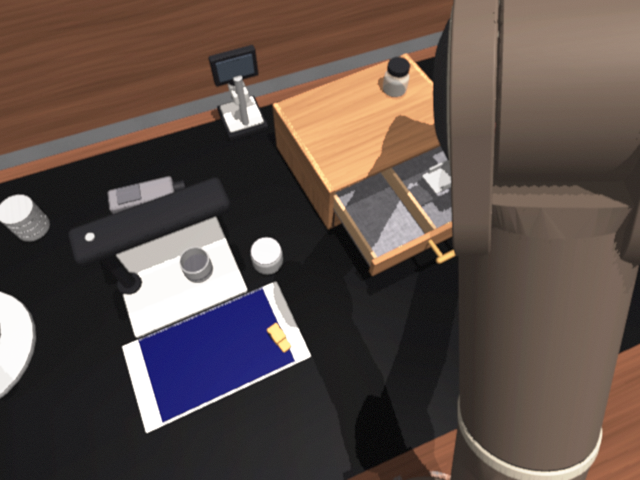

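The scoop hangs over the long bay with its tray at (437,180), and the pad is empty apart from the loupe. Lowering.

```bash
python3 -m inch '[-2,-1,30,0,0,0,4,-2,-1,60,0,0,0,4,-2,-1,80,0,0,0,4,-2,-1,92,0,0,0,4,-2,-1,95,0,0,0,4,-2,-1,95,0,0,0,4]';python3 -m inch '[0,0,1,0,0,0,4,0,0,2,0,0,0,4,0,0,3,0,0,0,4,0,0,3,0,0,0,4]'
```

```text
t: 15.38
tcp_pos: [552.2, -332.8, 102.4]
tool_rot: [0.0, 0.669, 0.743, 0.0]
ft_force: [-0.2, -0.5, -1.7]
opening: 11.9
gripper_force: 29.7
t: 15.88
tcp_pos: [551.9, -332.5, 98.8]
tool_rot: [-0.0, 0.669, 0.743, 0.0]
ft_force: [0.7, -0.3, -0.3]
opening: 11.7
gripper_force: 29.7
```

```bash
python3 -m inch '[0,0,1,0,0,0,4,0,0,1.5,0,0,0,4,0,0,1.5,0,0,0,4]';python3 -m inch '[0,0,0,0,0,0,36,0,0,0,0,0,0,36,0,0,0,0,0,0,36,0,0,-30,0,0,0,36,0,0,-80,0,0,0,36,0,0,-130,0,0,0,60,0,0,-150,0,0,0,87,0,0,-150,0,0,0,87]'
python3 - <<'E'
from h import *
s=readout.get_state(); im,d=viewer.get_image('wrist'); cv2.imwrite('pics/w4.png',im)
r=viewer.regions_of('wrist','scoop'); P=cloud('wrist',d,r[0]['mask'],s)
a=np.radians(5.85); M=np.array([[np.cos(a),np.sin(a)],[-np.sin(a),np.cos(a)]])
o=np.c_[(P[:,:2]-[424.8,-269.8])@M.T-[129,-67],P[:,2]-76]; print(r[0]['score'],np.percentile(o,[1,50,99],axis=0).round(1).tolist(),cv2.minAreaRect(o[:,:2].astype(np.float32)))
t=np.radians(42); goal=[617,209,45]
print(rel([480,60,260],[np.cos(t),0,-np.sin(t)],[0,1,0])); print(s['qpos'])
E
```

```text
t: 16.25
tcp_pos: [551.8, -332.5, 97.3]
tool_rot: [-0.0, 0.669, 0.743, -0.0]
ft_force: [-0.3, -0.1, -0.9]
opening: 11.9
gripper_force: 29.7
t: 17.25
tcp_pos: [552.5, -333.1, 249.1]
tool_rot: [0.002, 0.669, 0.743, 0.001]
ft_force: [0.1, 0.5, -0.4]
opening: 62.5
gripper_force: 0.0
0.58 [[-32.2, -71.8, 2.0], [-9.5, 30.3, 4.4], [12.5, 71.8, 17.7]] ((-10.538137435913086, -1.7293319702148438), (150.0995330810547, 47.98750686645508), 89.60787200927734)
(array([397.5, -30. , -13.3]), [array([-3.5 , -3.9 , -7.86]), array([-4.  ,  3.6 ,  8.98])])
[ 0.05372367  0.48384733  0.60567221  1.56780659 -0.29169145  1.17799033
  0.82233128]
```

The scoop lies flat and centred in the long bay. Before tilting the tool for the sieve I fit a kinematic model, because the wrist range (q6 at least 0.13) limits forward tilt.

```bash
cat > fk.py <<'E'
from h import *
from scipy.optimize import least_squares
import itertools
lo=np.array([-2.95,-.29,-1.47,.14,-1.03,.13,-2.86]);hi=np.array([2.95,1.99,1.44,2.54,4.17,1.85,2.86])
def fk(q,p):
    h,a,b,L,e1,e2,w,sg=p
    Z=lambda t:R.from_euler('z',t); Y=lambda t:R.from_euler('y',t)
    A=Z(sg[0]*q[0]); x=np.array([0,0,h])
    A=A*Y(q[1]); A=A*Z(sg[1]*q[2]); x=x+A.apply([e1,0,a])
    A=A*Y(q[3]); A=A*Z(sg[2]*q[4]); x=x+A.apply([e2,0,b])
    A=A*Y(q[5]); A=A*Z(sg[3]*q[6]+w); x=x+A.apply([0,0,L])
    return x,A
E
python3 - <<'E'
from fk import *
s=readout.get_state()
D=[([-1.23620329,.41187276,-.01272986,1.59701064,.00561135,1.13426862,-.08218413],[245,575,241.35],[0,.2000,.9798,0]),(s['qpos'],s['tcp_pos'],s['tool_rot'])]
res=[]
for sg in itertools.product((1,-1),repeat=4):
  for w0 in(0,1.57,3.14,-1.57):
    def f(v):
        o=[]
        for q,x,r in D:
            X,A=fk(q,list(v)+[sg]); o+=list((X-x)/5)+list((A.inv()*Rq(np.array(r))).as_rotvec()*60)
        return np.array(o+[v[4]/200,v[5]/200])
    m=least_squares(f,[300,420,420,250,0,0,w0]); res.append((m.cost,sg,m.x.round(3)))
res.sort(key=lambda t:t[0])
for r in res[:3]: print(r)
E
```

```text
(np.float64(49.03637480530044), (-1, -1, -1, -1), array([1.2879063e+04, 3.9485200e+02, 5.5650300e+02, 1.2639185e+04,
       3.6818000e+01, 1.2253200e+02, 1.5710000e+00]))
(np.float64(49.03637480543924), (-1, -1, -1, -1), array([1.2879127e+04, 3.9485200e+02, 5.5650300e+02, 1.2639252e+04,
       3.6816000e+01, 1.2252900e+02, 1.5710000e+00]))
(np.float64(49.03637480545882), (-1, -1, -1, -1), array([1.2879438e+04, 3.9485300e+02, 5.5650200e+02, 1.2639564e+04,
       3.6818000e+01, 1.2252800e+02, 1.5710000e+00]))
```

```bash
cat > log.py <<'E'
import json
from cell import readout
s=readout.get_state(); open('data.jsonl','a').write(json.dumps({k:list(map(float,s[k])) for k in('qpos','tcp_pos','tool_rot')})+'\n')
E
python3 log.py
python3 - <<'E'
from h import *
t=np.radians(75)
print(rel([450,20,290],[np.cos(t),0,-np.sin(t)],[0,1,0]))
E
```

```text
(array([360.9, -64. , -43.3]), [array([-1.1 , -1.23, -8.35]), array([-1.26,  1.13,  9.54])])
```

```bash
python3 -m inch '[45,-8,-6,-0.14,-0.15,-1,70,90,-16,-12,-0.28,-0.3,-2,70,135,-24,-18,-0.4,-0.45,-3,70,180,-32,-24,-0.55,-0.6,-4,70]'; python3 log.py;  python3 -m inch '[-1,0,0,-1,0,0,70,-1,0,0,-2,0,0,70,-1,0,0,-2,0,0,70]'; python3 log.py; python3 -m inch '[0,0,0,1,0.5,0,70,0,0,0,1,1.5,0,70,0,0,0,1,2,0,70]'; python3 log.py
cat > fit.py <<'E'
from fk import *
import json
D=[json.loads(l) for l in open('data.jsonl')]; D.append(dict(qpos=[-1.23620329,.41187276,-.01272986,1.59701064,.00561135,1.13426862,-.08218413],tcp_pos=[245,575,241.35],tool_rot=[0,.2000,.9798,0]))
sg=(-1,)*4
def f(v):
    o=[]
    for d in D:
        X,A=fk(d['qpos'],list(v)+[sg]); o+=list((X-d['tcp_pos'])/3)+list((A.inv()*Rq(np.array(d['tool_rot']))).as_rotvec()*100)
    return np.array(o+[v[4]/100,v[5]/100])
m=least_squares(f,[300,400,420,250,0,0,1.57]); P=list(m.x)+[sg]
E
python3 - <<'E'
from fit import *
print(m.cost,m.x.round(2)); print(f(m.x)[:-2].reshape(-1,6).round(1))
for d in D: print(np.round(d['qpos'],2),np.round(d['tcp_pos']),np.round(d['tool_rot'],3))
E
```

```text
t: 17.85
tcp_pos: [500.1, -154.9, 269.8]
tool_rot: [0.069, 0.37, 0.927, 0.0]
ft_force: [0.7, 0.2, 0.7]
opening: 69.8
gripper_force: 0.0
t: 18.23
tcp_pos: [499.8, -159.2, 269.8]
tool_rot: [0.132, 0.358, 0.91, 0.161]
ft_force: [-0.1, -0.2, -0.2]
opening: 69.7
gripper_force: 0.0
t: 18.6
tcp_pos: [502.6, -157.0, 270.3]
tool_rot: [-0.062, 0.332, 0.931, 0.139]
ft_force: [-0.1, -0.4, -0.2]
opening: 70.1
gripper_force: 0.0
265.3412991423552 [319.09 413.03 469.15 245.97  30.29  -5.09   1.57]
[[ -3.3   5.9   1.5  -0.   -0.    0. ]
 [  5.6  12.3   0.5   0.   -0.    0. ]
 [  1.6   1.3  -2.2   0.   -0.    0. ]
 [  4.   -2.   -1.1   0.    0.    0. ]
 [-15.8   4.1   1.2  -0.2   0.   -0. ]]
[ 0.05  0.49  0.6   1.57 -0.29  1.18  0.82] [ 552. -332.  246.] [-0.001  0.669  0.743 -0.   ]
[-0.22  0.13  0.46  1.93 -0.04  0.96  1.07] [ 500. -155.  270.] [0.069 0.37  0.927 0.   ]
[-0.02  0.09  0.48  2.04 -0.52  0.84  1.6 ] [ 500. -159.  270.] [0.132 0.358 0.91  0.161]
[ 0.01  0.33  0.48  1.74 -0.42  1.31  1.52] [ 503. -157.  270.] [-0.062  0.332  0.931  0.139]
[-1.24  0.41 -0.01  1.6   0.01  1.13 -0.08] [245. 575. 241.] [0.   0.2  0.98 0.  ]
```

```bash
cat > fit.py <<'E'
from fk import *
import json
D=[json.loads(l) for l in open('data.jsonl')]; D.append(dict(qpos=[-1.23620329,.41187276,-.01272986,1.59701064,.00561135,1.13426862,-.08218413],tcp_pos=[245,575,241.35],tool_rot=[0,.2000,.9798,0]))
def frames(q):
    A=R.identity();F=[]
    for i,x in enumerate(q):
        A=A*R.from_euler('zyzyzyz'[i],-x if i%2==0 else x); F.append(A.as_matrix())
    F[6]=(A*R.from_euler('z',np.pi/2)).as_matrix(); return F
def rows(q):
    F=frames(q); return np.c_[np.eye(3)[:,2:],F[1][:,1:2],F[2],F[3][:,:2],F[4],F[5]]
n=1+1+3+2+3+3
mu=np.zeros(n);mu[[0,4,9,12]]=[340,400,420,270]
reg=np.full(n,1/40.)
A=np.vstack([rows(d['qpos']) for d in D]+[np.diag(reg)]); b=np.concatenate([d['tcp_pos'] for d in D]+[mu*reg])
v=np.linalg.lstsq(A,b,rcond=None)[0]
def fk(q): return rows(q)@v, R.from_matrix(frames(q)[6])
def ik(goal,z,y,seeds,wn=0.02):
    z=np.array(z,float);z/=np.linalg.norm(z);y=np.array(y,float);y-=z*(y@z);y/=np.linalg.norm(y)
    B=R.from_matrix(np.c_[np.cross(y,z),y,z]); best=None
    for s in seeds:
        def f(q):
            x,A=fk(q); return np.r_[(x-goal)/10,(A.inv()*B).as_rotvec()*10,wn*(q-s)]
        m=least_squares(f,np.clip(s,lo+.05,hi-.05),bounds=(lo+.03,hi-.03)); e=np.abs(f(m.x)[:6]).max()
        if best is None or m.cost<best[0]: best=(m.cost,e,m.x)
    return best
E
python3 - <<'E'
from fit import *
print(v.round(0)); print((A@v-b)[:3*len(D)].reshape(-1,3).round(1))
rng=np.random.default_rng(0); s0=np.array(D[-2]['qpos'])
for yaw in(-20,0,25,45):
  for td in(15,30,40,50):
    for k in(1,-1):
      t=np.radians(td);w=np.radians(yaw); z=[np.cos(t)*np.cos(w),np.cos(t)*np.sin(w),-np.sin(t)]
      r=ik([617,209,45],z,[-k*np.sin(w),k*np.cos(w),0],[s0]+[rng.uniform(lo,hi) for _ in range(12)])
      print(yaw,td,k,round(r[0],2),round(r[1],2),r[2].round(2))
E
```

```text
[285. -29.  -1.  -9. 531.  -2.  -9.   2.  -1. 453.  -1.  -1. 339.]
[[-0.2  0.   0.4]
 [ 0.2 -0.1  0.2]
 [-0.   0.1 -0.1]
 [ 0.2 -0.1 -0.2]
 [-0.2 -0.2 -0.3]]
-20 15 1 0.0 0.0 [-1.3   1.07  0.47  2.19  1.82  0.93 -1.73]
-20 15 -1 0.0 0.0 [-1.81  1.77  1.24  2.21  3.64  0.16 -0.84]
-20 30 1 0.0 0.0 [-1.03  0.81  0.24  2.19  1.84  0.84 -1.45]
-20 30 -1 0.0 0.0 [-0.08  1.1  -0.99  2.14  2.07  1.7   2.14]
-20 40 1 0.0 0.0 [-1.06  0.73  0.36  2.17  1.76  0.56 -1.28]
-20 40 -1 0.0 0.0 [-1.43  0.96  0.89  2.19  2.17  0.16  1.28]
-20 50 1 0.0 0.0 [-0.97  0.65  0.35  2.11  1.47  0.4  -0.89]
-20 50 -1 0.0 0.0 [ 0.15  1.04 -1.19  2.05  1.83  1.43  2.45]
0 15 1 0.0 0.0 [-1.76  1.96  1.24  2.4   3.11  0.76  2.73]
0 15 -1 0.0 0.0 [-1.14  1.09  0.42  2.38  2.41  1.23  1.09]
0 30 1 0.0 0.0 [-1.61  1.62  1.32  2.4   3.51  0.85  2.83]
0 30 -1 0.0 0.0 [-1.41  1.12  0.91  2.39  2.97  0.73  0.59]
0 40 1 0.0 0.0 [ 0.02  0.83 -0.83  2.26  2.22  1.11 -0.88]
0 40 -1 0.0 0.0 [-0.32  0.69 -0.39  2.28  2.27  0.88  2.  ]
0 50 1 0.0 0.0 [-0.81  0.6   0.28  2.23  2.39  0.34 -1.41]
0 50 -1 0.0 0.0 [-1.45  1.19  1.3 
[... 293 characters left out ...]
.04 -1.12  2.29  2.54  0.88 -0.36]
25 40 -1 0.0 0.0 [ 0.02  0.69 -0.46  2.32  2.95  0.7   1.99]
25 50 1 0.0 0.0 [ 0.45  0.89 -1.07  2.2   2.18  0.68 -0.18]
25 50 -1 0.0 0.0 [-1.28  1.32  1.41  2.3   4.07  1.26  0.08]
45 15 1 0.0 0.0 [ 0.42  1.06 -0.54  2.27  3.86  1.05 -1.14]
45 15 -1 0.0 0.0 [-0.6   1.17  0.62  2.33  3.69  1.82  1.21]
45 30 1 0.0 0.0 [ 0.56  0.98 -0.82  2.25  3.49  0.59 -0.89]
45 30 -1 0.0 0.0 [ 0.88  1.48 -1.35  2.24  2.6   0.61 -2.76]
45 40 1 0.0 0.0 [-0.98  1.16  1.14  2.3   3.99  1.48 -2.44]
45 40 -1 0.0 0.0 [ 0.08  0.68 -0.29  2.23  3.8   0.56  1.57]
45 50 1 0.0 0.0 [ 0.65  1.02 -1.2   2.13  1.95  0.47  0.52]
45 50 -1 0.0 0.0 [ 0.36  0.73 -0.73  2.14  2.91  0.17  2.5 ]
```

```bash
cat > plan.py <<'E'
from fit import *
def zy(td,yaw,k=1):
    t=np.radians(td);w=np.radians(yaw); return np.array([np.cos(t)*np.cos(w),np.cos(t)*np.sin(w),-np.sin(t)]),np.array([-k*np.sin(w),k*np.cos(w),0])
def solve(g,td,yaw,k,s,n=0): 
    z,y=zy(td,yaw,k); return ik(g,z,y,[s],wn=.1)
E
python3 - <<'E'
from plan import *
G=np.array([617,209,44.]); S=np.array([548,-165.,110]); s0=readout.get_state()['qpos']
rng=np.random.default_rng(1)
for td in(45,52):
 for k in(1,-1):
  for yaw in(-40,-20,0,20,40):
    z,y=zy(td,yaw,k)
    pre=ik(G-120*z,z,y,[s0]+[rng.uniform(lo,hi) for _ in range(8)],wn=.1); gr=ik(G,z,y,[pre[2]],wn=.1)
    line=f"{td} {k} {yaw} pre {pre[1]:.2f} {np.abs(pre[2]-s0).max():.2f} {pre[2].round(1)} gr {gr[1]:.2f} {np.abs(gr[2]-pre[2]).max():.2f}"
    b=None
    for y2 in range(-70,50,20):
        z2,yy=zy(td,y2,k); h=ik(S+[0,0,110],z2,yy,[pre[2]],wn=.1); p=ik(S,z2,yy,[h[2]],wn=.1)
        c=(max(h[1],p[1]),np.abs(h[2]-pre[2]).max()); 
        if c[0]<.4 and (b is None or c[1]<b[1]): b=(*c,y2,p[2].round(1))
    print(line,'PL',b)
E
```

```text
45 1 -40 pre 0.00 2.40 [-0.6  0.6 -0.4  1.9  1.1  1.2 -0.9] gr 0.00 0.18 PL (np.float64(0.0008658351167638567), np.float64(0.4952034768073079), -70, array([-0.2,  0.5, -0.1,  2.2,  1.2,  0.9, -0.9]))
45 1 -20 pre 0.00 2.39 [-0.6  0.5 -0.4  2.2  1.4  0.9 -0.9] gr 0.00 0.27 PL (np.float64(0.0010388062235752347), np.float64(0.4450369712577521), -70, array([-0.2,  0.5, -0.1,  2.2,  1.2,  0.9, -0.9]))
45 1 0 pre 0.00 2.57 [-0.8  0.3  0.   2.4  2.   0.5 -1.1] gr 0.00 0.31 PL (np.float64(0.004128540702545249), np.float64(0.4999148318798451), -30, array([-0. ,  0.4,  0. ,  2.4,  2.4,  0.5, -1.3]))
45 1 20 pre 0.00 2.97 [ 0.1  0.4 -0.7  2.4  2.6  0.5 -1. ] gr 0.00 0.30 PL (np.float64(0.005457371379621366), np.float64(0.8833307026790727), -30, array([ 0.5,  0.4, -0.5,  2.4,  2.2,  0.7, -1. ]))
45 1 40 pre 0.00 4.51 [-0.1  0.4 -0.1  2.4  4.1  0.5 -2. ] gr 0.00 0.28 PL (np.float64(0.01283380419586146), np.float64(0.5771243129740992), -10, array([-0.2,  0.4,  0.6,  2.5,  3.6,  0.6, -2. ]))
45 -1 -40 pre 0.00 1.41 [-1.4  0.7  0.6  2.   0.7  0.7  2.6] gr 0.00 0.24 PL (np.float64(0.00061991033907082
[... 2181 characters left out ...]
88791590354198), np.float64(0.42533775857600675), -70, array([-0.2,  0.5,  0.1,  2.1,  1.1,  0.7,  2.4]))
52 -1 0 pre 0.01 2.14 [ 0.4  0.8 -1.4  2.2  1.7  1.2  2.7] gr 0.00 0.24 PL (np.float64(0.0004571418614310244), np.float64(0.4190410473224937), -70, array([ 0.7,  0.8, -1.2,  2.1,  1.5,  1.4,  2.3]))
52 -1 20 pre 0.00 2.68 [-0.1  0.3 -0.4  2.3  2.3  0.2  2.4] gr 0.00 0.31 PL (np.float64(0.01498857626136731), np.float64(1.0958564473051964), -50, array([ 0.5,  0.5, -0.7,  2.2,  1.5,  0.8,  2.4]))
52 -1 40 pre 0.01 4.05 [ 0.7  0.5 -1.1  2.2  1.5  0.2 -2.5] gr 0.00 0.45 PL (np.float64(0.005142565427374377), np.float64(0.8682024523031435), 10, array([ 1.4,  0.9, -1.4,  2.3,  1.7,  0.5, -2.5]))
```

```bash
cat >> plan.py <<'E'
def wp(q0,q1,n,base=None):
    "cartesian waypoints in tool axes of the starting pose"
    x0,A0=fk(q0)
    for i in range(1,n+1):
        x,A=fk(q0+(q1-q0)*i/n); print(i,A0.inv().apply(x-x0).round(0).tolist(),(np.degrees((A0.inv()*A).as_rotvec())/10).round(2).tolist(),'world',x.round(),'z',A.as_matrix()[:,2].round(2))
E
python3 - <<'E'
from plan import *
G=np.array([617,209,44.]); s=readout.get_state(); s0=s['qpos']
print(s0.round(2),fk(s0)[0]-s['tcp_pos'])
rng=np.random.default_rng(2); z,y=zy(48,-25)
pre=ik(G-120*z,z,y,[s0]+[rng.uniform(lo,hi) for _ in range(12)],wn=.1); gr=ik(G,z,y,[pre[2]],wn=.1); print(G-120*z,pre[2].round(2),pre[1],gr[2].round(2),gr[1])
np.save('pre.npy',pre[2]); wp(s0,pre[2],16)
for y2 in(-50,-40,-30):
    z2,yy=zy(48,y2)
    for S in([545,-165,220.],[545,-165,108.]): h=ik(S,z2,yy,[pre[2]],wn=.1); print(y2,h[1].round(3),h[2].round(2))
E
```

```text
[ 0.01  0.33  0.48  1.74 -0.42  1.31  1.52] [ 0.24923503 -0.11512908 -0.21947251]
[544.22740651 242.93441765 133.17737906] [-1.37  0.52  0.61  2.15  0.93  0.52 -0.53] 0.0006438665762027807 [-1.28  0.81  0.74  2.1   1.04  0.2  -0.66] 0.0015970520520112977
1 [5.0, 3.0, 25.0] [0.61, -0.09, 0.24] world [ 500. -145.  247.] z [-0.08  0.21 -0.97]
2 [8.0, 6.0, 47.0] [1.18, -0.28, 0.42] world [ 499. -134.  228.] z [-0.12  0.12 -0.99]
3 [11.0, 10.0, 66.0] [1.69, -0.57, 0.55] world [ 500. -123.  212.] z [-0.15  0.02 -0.99]
4 [12.0, 17.0, 82.0] [2.14, -0.93, 0.62] world [ 502. -113.  198.] z [-0.15 -0.08 -0.99]
5 [13.0, 27.0, 95.0] [2.5, -1.36, 0.64] world [ 508. -101.  188.] z [-0.14 -0.18 -0.97]
6 [14.0, 40.0, 107.0] [2.78, -1.84, 0.6] world [515. -87. 179.] z [-0.11 -0.27 -0.96]
7 [15.0, 56.0, 118.0] [2.95, -2.35, 0.51] world [524. -71. 173.] z [-0.06 -0.35 -0.94]
8 [18.0, 76.0, 129.0] [3.02, -2.86, 0.38] world [534. -51. 167.] z [ 0.01 -0.41 -0.91]
9 [23.0, 100.0, 140.0] [3.0, -3.36, 0.2] world [545. -27. 163.] z [ 0.08 -0.46 -0.89]
10 [32.0, 126.0, 151.0] [2.87, -3.84, -0.02] world [555.   
[... 194 characters left out ...]
.33 -0.49 -0.81]
13 [83.0, 215.0, 193.0] [2.04, -4.9, -0.88] world [570. 110. 150.] z [ 0.42 -0.46 -0.79]
14 [110.0, 244.0, 210.0] [1.65, -5.09, -1.2] world [567. 153. 146.] z [ 0.49 -0.41 -0.77]
15 [143.0, 270.0, 229.0] [1.25, -5.19, -1.54] world [559. 198. 140.] z [ 0.56 -0.35 -0.75]
16 [180.0, 293.0, 249.0] [0.83, -5.2, -1.88] world [544. 243. 133.] z [ 0.61 -0.28 -0.74]
-50 0.001 [-0.93  0.24  0.92  2.28  1.02  0.46 -0.25]
-50 0.006 [-0.67  0.49  0.66  2.35  1.66  0.31 -1.04]
-40 0.001 [-0.93  0.17  0.96  2.34  1.2   0.34 -0.23]
-40 0.007 [-0.39  0.4   0.38  2.4   2.04  0.39 -1.18]
-30 0.002 [-0.89  0.12  0.99  2.38  1.43  0.2  -0.24]
-30 0.009 [-0.13  0.36  0.16  2.43  2.37  0.41 -1.27]
```

Run:
```python
from plan import *
s=readout.get_state(); s0=s['qpos']
rng=np.random.default_rng(3)
for td,yaw in((48,-20),(50,-15),(50,-25)):
    z,y=zy(td,yaw); G=np.array([617,209,44.])
    M=ik([440,150,230],z,y,[s0]+[rng.uniform(lo,hi) for _ in range(12)],wn=.1); p=ik(G-120*z,z,y,[M[2]],wn=.1);g=ik(G,z,y,[p[2]],wn=.1)
    print(td,yaw,M[1],M[2].round(2),p[2].round(2),g[2].round(2),g[1])
    if yaw==-20: wp(s0,M[2],14)
```

```text
48 -20 0.002554168564959358 [-0.18  0.07 -0.76  2.34  1.1   0.87 -0.52] [-0.35  0.5  -0.63  2.15  1.41  0.99 -0.78] [-0.29  0.7  -0.53  2.08  1.67  0.93 -0.88] 0.00045843373397288026
1 [25.0, 0.0, 24.0] [0.57, 0.09, 0.17] world [ 483. -135.  252.] z [-0.1   0.24 -0.97]
2 [46.0, -1.0, 44.0] [1.13, 0.05, 0.28] world [ 465. -117.  237.] z [-0.16  0.16 -0.97]
3 [65.0, -2.0, 61.0] [1.65, -0.12, 0.33] world [ 450. -102.  225.] z [-0.19  0.07 -0.98]
4 [79.0, -2.0, 74.0] [2.12, -0.42, 0.32] world [439. -89. 216.] z [-0.21 -0.03 -0.98]
5 [91.0, 0.0, 84.0] [2.51, -0.82, 0.25] world [431. -77. 209.] z [-0.19 -0.12 -0.97]
6 [100.0, 6.0, 91.0] [2.79, -1.31, 0.13] world [428. -66. 205.] z [-0.15 -0.22 -0.96]
7 [107.0, 15.0, 97.0] [2.96, -1.85, -0.04] world [428. -52. 203.] z [-0.09 -0.3  -0.95]
8 [114.0, 29.0, 102.0] [2.99, -2.44, -0.26] world [431. -37. 203.] z [-0.01 -0.36 -0.93]
9 [122.0, 48.0, 106.0] [2.89, -3.03, -0.52] world [436. -17. 205.] z [ 0.09 -0.4  -0.91]
10 [133.0, 70.0, 110.0] [2.67, -3.59, -0.83] world [442.   7. 208.] z [ 0.2  -0.42 -0.88]
11 [147.0, 96.0, 114.0] [2.32, -4.11, -1.17] world [447.  36. 213.] z [ 0.32 -0.41 -0.85]
12 [167.0, 124.0, 119.0] [1.86, -4.55, -1.55] world [450.  70. 218.] z [ 0.43 -0.38 -0.82]
13 [193.0, 152.0, 125.0] [1.31, -4.89, -1.95] world [448. 109. 224.] z [ 0.54 -0.32 -0.78]
14 [225.0, 179.0, 132.0] [0.7, -5.12, -2.38] world [440. 150. 230.] z [ 0.63 -0.23 -0.74]
50 -15 0.002940017766381746 [-0.12  0.03 -0.76  2.36  1.07  0.75 -0.38] [-0.29  0.45 -0.64  2.18  1.43  0.88 -0.69] [-0.25  0.68 -0.55  2.1   1.72  0.85 -0.82] 0.0005964882447381013
50 -25 0.004394757631672981 [-0.62  0.06 -0.31  2.31  0.98  0.89 -0.49] [-0.67  0.44 -0.24  2.1   1.2   0.85 -0.69] [-0.59  0.64 -0.16  2.05  1.45  0.72 -0.85] 0.0007494468888227585
```

```bash
python3 -m inch '[25,0,24,0.57,0.09,0.17,87,46,-1,44,1.13,0.05,0.28,87,65,-2,61,1.65,-0.12,0.33,87,79,-2,74,2.12,-0.42,0.32,87,91,0,84,2.51,-0.82,0.25,87,100,6,91,2.79,-1.31,0.13,87,107,15,97,2.96,-1.85,-0.04,87,114,29,102,2.99,-2.44,-0.26,87]'; python3 log.py
python3 - <<'E'
from plan import *
s=readout.get_state(); s0=s['qpos']; print(s0.round(2),fk(s0)[0]-s['tcp_pos'])
rng=np.random.default_rng(3)
td,yaw=48,-20
z,y=zy(td,yaw); G=np.array([617,209,44.])
M=ik([440,150,230],z,y,[s0],wn=.1); p=ik(G-120*z,z,y,[M[2]],wn=.1);g=ik(G,z,y,[p[2]],wn=.1)
print(M[1],M[2].round(2),p[2].round(2),g[2].round(2),g[1]); wp(s0,M[2],8)
E
```

```text
t: 19.6
tcp_pos: [432.0, -35.8, 203.7]
tool_rot: [0.061, 0.306, 0.934, -0.176]
ft_force: [-0.9, -0.5, 0.0]
opening: 86.7
gripper_force: 0.0
[-0.69  0.16  0.42  2.12  0.35  1.    0.46] [ 0.14774744  0.01077589 -0.04269644]
0.003162616475486003 [-1.02  0.02  0.08  2.38  1.06  0.83 -0.5 ] [-0.98  0.42  0.13  2.18  1.25  0.67 -0.72] [-0.84  0.64  0.16  2.12  1.57  0.54 -0.97] 0.0014904167610549717
1 [6.0, 11.0, -6.0] [-0.03, -0.45, -0.07] world [434. -22. 205.] z [ 0.07 -0.4  -0.91]
2 [12.0, 25.0, -14.0] [-0.15, -0.91, -0.15] world [438.  -5. 207.] z [ 0.15 -0.43 -0.89]
3 [18.0, 41.0, -23.0] [-0.35, -1.36, -0.23] world [441.  13. 209.] z [ 0.23 -0.43 -0.87]
4 [27.0, 58.0, -34.0] [-0.62, -1.79, -0.32] world [445.  35. 212.] z [ 0.32 -0.43 -0.85]
5 [38.0, 77.0, -47.0] [-0.96, -2.18, -0.43] world [447.  60. 216.] z [ 0.4  -0.4  -0.82]
6 [52.0, 97.0, -61.0] [-1.37, -2.54, -0.55] world [448.  88. 221.] z [ 0.49 -0.36 -0.8 ]
7 [69.0, 117.0, -76.0] [-1.84, -2.84, -0.69] world [446. 118. 225.] z [ 0.56 -0.3  -0.77]
8 [90.0, 136.0, -92.0] [-2.36, -3.08, -0.84] world [440. 150. 230.] z [ 0.63 -0.23 -0.74]
```

Everything is tracking well: model error is under 0.2 mm and q6 is comfortable.

```bash
python3 -m inch '[6,11,-6,-0.03,-0.45,-0.07,87,12,25,-14,-0.15,-0.91,-0.15,87,18,41,-23,-0.35,-1.36,-0.23,87,27,58,-34,-0.62,-1.79,-0.32,87,38,77,-47,-0.96,-2.18,-0.43,87,52,97,-61,-1.37,-2.54,-0.55,87,69,117,-76,-1.84,-2.84,-0.69,87,90,136,-92,-2.36,-3.08,-0.84,87]'
python3 - <<'E'
from plan import *
s=readout.get_state(); s0=s['qpos']; print(s0.round(2))
im,d=viewer.get_image('wrist'); cv2.imwrite('pics/w5.png',im); r=viewer.regions_of('wrist','sieve')
for x in r[:2]:
    S=cloud('wrist',d,x['mask'],s); print(x['score'],len(S),np.percentile(S,[1,50,99],axis=0).round().tolist())
    S=S[S[:,2]>57]
    if len(S)>20:
        A=np.c_[S[:,:2]*2,np.ones(len(S))]; q=np.linalg.lstsq(A,(S[:,:2]**2).sum(1),rcond=None)[0]; print('rim',q[:2],np.sqrt(q[2]+q[0]**2+q[1]**2))
P=cloud('wrist',d,np.ones_like(d,bool),s); h=P[(P[:,2]>185)&(P[:,2]<225)&(P[:,0]>570)&(P[:,0]<700)&(P[:,1]>90)&(P[:,1]<390)]; print('hood',len(h),np.percentile(h,[1,50,99],axis=0).round().tolist() if len(h) else '')
z,y=zy(48,-20); G=np.array([617,209,44.])
for b in(120,0): print(rel(G-b*z,z,y)[0],rel(G-b*z,z,y)[1][0])
p=ik(G-120*z,z,y,[s0],wn=.1);wp(s0,p[2],4)
E
```

```text
t: 20.6
tcp_pos: [439.4, 151.6, 231.7]
tool_rot: [0.353, 0.163, 0.92, -0.057]
ft_force: [0.9, 0.9, -0.2]
opening: 86.8
gripper_force: 0.0
[-1.1   0.01  0.17  2.39  1.05  0.82 -0.5 ]
0.67 15910 [[431.0, -418.0, 72.0], [541.0, -211.0, 94.0], [702.0, -90.0, 121.0]]
rim [ 555.33020466 -244.17181249] 131.5476530836254
0.58 3389 [[587.0, 181.0, 13.0], [599.0, 210.0, 44.0], [645.0, 238.0, 63.0]]
rim [615.99076841 209.98152645] 28.24867153592775
hood 3988 [[597.0, 117.0, 189.0], [607.0, 254.0, 201.0], [619.0, 375.0, 220.0]]
[ 14.9 113.3 119.6] [ 0.05 -0.02 -0.01]
[ 14.4 112.2 239.6] [ 0.05 -0.02 -0.01]
1 [-1.0, 32.0, 24.0] [0.01, -0.04, 0.02] world [466. 176. 215.] z [ 0.63 -0.22 -0.74]
2 [1.0, 62.0, 52.0] [0.02, -0.05, 0.02] world [492. 199. 193.] z [ 0.63 -0.23 -0.74]
3 [7.0, 89.0, 84.0] [0.03, -0.04, 0.0] world [518. 219. 165.] z [ 0.63 -0.23 -0.74]
4 [16.0, 113.0, 119.0] [0.05, -0.01, -0.03] world [542. 236. 133.] z [ 0.63 -0.23 -0.74]
```

View pics/w5.png

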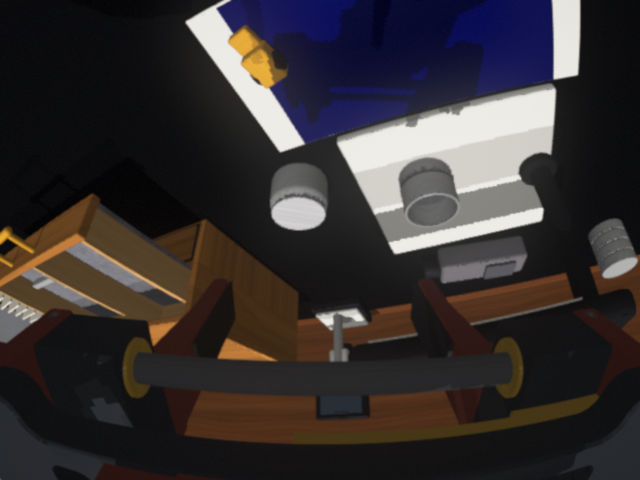

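The wrist view shows the open sieve at (430,190) on the plate, the tin at (300,195), and the post to the right at (540,170). The sieve rim fits at (616.3, 209.5). Moving to the pre-grasp pose.

```bash
python3 -m inch '[-1,32,24,0,0,0,87,1,62,52,0,0,0,87,7,89,84,0,0,0,87,15,113,115,0,0,0,87,15,113,119,0,0,0,87,15,113,119,0,0,0,87]'
python3 - <<'E'
from plan import *
s=readout.get_state(); print(s['qpos'].round(2))
z,y=zy(48,-20); print(rel(np.array([616.3,209.5,44.]),z,y))
E
```

```text
t: 21.45
tcp_pos: [541.6, 230.5, 132.5]
tool_rot: [0.35, 0.165, 0.92, -0.061]
ft_force: [-0.8, -0.9, -0.9]
opening: 87.0
gripper_force: 0.0
[-1.05  0.42  0.23  2.2   1.22  0.62 -0.7 ]
(array([  1. ,   5.8, 117.6]), [array([ 0.  , -0.04, -0.03]), array([-0.06, -0.  , 17.97])])
```

```bash
python3 -m inch '[1,4,10,0,0,0,87,1,4,35,0,0,0,87,1,4,50,0,0,0,87,1,4,50,0,0,0,87,1,4,50,0,0,0,87]'
python3 - <<'E'
from plan import *
s=readout.get_state(); print(s['qpos'].round(2))
z,y=zy(48,-20); print(rel(np.array([616.3,209.5,44.]),z,y)); print(fk(s['qpos'])[0])
E
```

```text
t: 22.08
tcp_pos: [573.4, 224.5, 95.2]
tool_rot: [0.35, 0.165, 0.92, -0.059]
ft_force: [-0.2, 0.9, -0.6]
opening: 87.2
gripper_force: 0.0
[-1.01  0.52  0.27  2.17  1.35  0.53 -0.8 ]
(array([ 0. ,  0.4, 68.5]), [array([ 0.02, -0.04, -0.03]), array([-0.06, -0.03, 17.97])])
[572.77599731 224.45618635  96.04736741]
```

Aligned. Advancing and gripping.

```bash
python3 -m inch '[0,0,20,0,0,0,87,0,0,40,0,0,0,87,0,0,56,0,0,0,87,0,0,67,0,0,0,87,0,0,67,0,0,0,87,0,0,67,0,0,0,87]'
python3 - <<'E'
from plan import *
s=readout.get_state(); print(s['qpos'].round(2))
z,y=zy(48,-20); print(rel(np.array([616.3,209.5,44.]),z,y)); print(fk(s['qpos'])[0])
E
```

```text
t: 22.82
tcp_pos: [615.2, 209.5, 44.9]
tool_rot: [0.35, 0.164, 0.92, -0.059]
ft_force: [-0.4, -0.1, -0.2]
opening: 87.4
gripper_force: 0.0
[-0.95  0.65  0.31  2.13  1.54  0.44 -0.98]
(array([-0.2,  0.4,  1.4]), [array([ 0.02, -0.04, -0.03]), array([-0.07, -0.02, 17.97])])
[614.35761922 209.50807275  45.9405738 ]
```

```bash
python3 -m inch '[0,0,0,0,0,0,50,0,0,0,0,0,0,50,0,0,0,0,0,0,50,0,0,0,0,0,0,50,0,0,0,0,0,0,50,0,0,0,0,0,0,50]'; python3 -m inch '[0,0,-6,0,0,0,50,0,0,-20,0,0,0,50,0,0,-45,0,0,0,50,0,0,-75,0,0,0,50,0,0,-100,0,0,0,50,0,0,-117,0,0,0,50,0,0,-117,0,0,0,50]'
python3 - <<'E'
from plan import *
s=readout.get_state(); s0=s['qpos'];print(s0.round(2))
im,d=viewer.get_image('wrist'); cv2.imwrite('pics/w6.png',im)
a=np.radians(5.85);ox=np.array([np.cos(a),np.sin(a),0]);oy=np.array([-ox[1],ox[0],0])
b=np.array([424.8,-269.8,76])+129*ox+91*oy; print('bay',b)
for y2 in(-50,-40,-30,-20):
    z2,yy=zy(48,y2); q=s0
    for S in([430,120,230],[460,-60,240],[b[0],b[1],220.],[b[0],b[1],109]): h=ik(S,z2,yy,[q],wn=.1); q=h[2]; print(y2,h[1].round(3),q.round(2))
E
```

```text
t: 23.58
tcp_pos: [615.4, 209.5, 44.7]
tool_rot: [0.35, 0.164, 0.92, -0.059]
ft_force: [-3.3, 3.1, 5.0]
opening: 59.5
gripper_force: 30.0
t: 24.45
tcp_pos: [541.8, 235.9, 132.5]
tool_rot: [0.35, 0.164, 0.92, -0.059]
ft_force: [0.3, -0.1, -2.3]
opening: 59.4
gripper_force: 30.0
[-1.07  0.42  0.25  2.19  1.21  0.61 -0.69]
bay [ 543.85306081 -166.1256603    76.        ]
-50 0.0 [-1.12  0.17  0.22  2.22  0.79  1.09 -0.7 ]
-50 0.0 [-0.9   0.01  0.41  2.37  1.    0.88 -0.5 ]
-50 0.0 [-0.63  0.18  0.56  2.26  1.11  0.56 -0.34]
-50 0.004 [-0.49  0.43  0.42  2.34  1.62  0.43 -0.97]
-40 0.0 [-1.12  0.1   0.2   2.3   0.88  1.01 -0.64]
-40 0.001 [-0.89 -0.07  0.43  2.43  1.11  0.79 -0.41]
-40 0.001 [-0.62  0.13  0.6   2.32  1.26  0.42 -0.29]
-40 0.005 [-0.27  0.38  0.24  2.39  1.97  0.44 -1.1 ]
-30 0.0 [-1.11  0.03  0.18  2.37  0.98  0.92 -0.57]
-30 0.001 [-0.87 -0.15  0.46  2.49  1.21  0.69 -0.3 ]
-30 0.001 [-0.59  0.09  0.65  2.37  1.44  0.26 -0.25]
-30 0.006 [-0.04  0.36  0.06  2.42  2.31  0.43 -1.19]
-20 0.0 [-1.09 -0.04  0.18  2.44  1.08  0.82 -0.49]
-20 0.01 [-0.43 -0.16  0.14  2.51  1.23  0.45 -0.11]
-20 0.015 [ 0.18  0.09 -0.06  2.35  1.64  0.16 -0.24]
-20 0.004 [ 0.59  0.4  -0.53  2.41  2.39  0.48 -0.94]
```

View pics/w6.png

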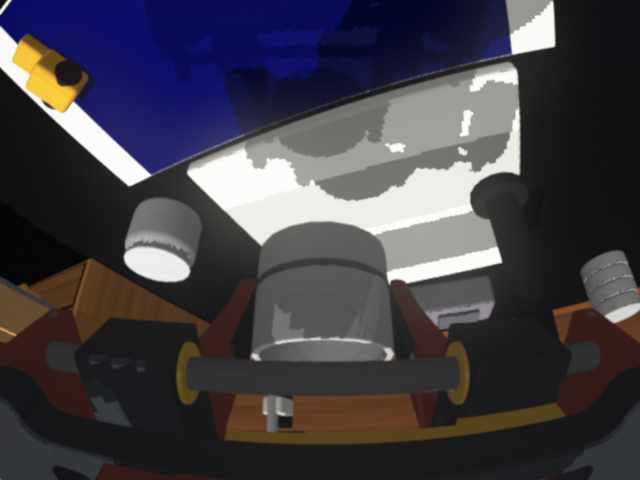

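The sieve is held upright between the fingers at (322,290), and tin, loupe and post are clear. Planning the transfer to the short bay at yaw −50.

Run:
```python
from plan import *
s=readout.get_state(); s0=s['qpos']
z2,yy=zy(48,-50); q=s0
for S,n in(([440,110,235],6),([460,-60,240],4),([543,-166,230.],4)): h=ik(S,z2,yy,[q],wn=.1); wp(q,h[2],n); q=h[2]
```

```text
1 [-15.0, -23.0, -16.0] [0.3, -0.12, 0.42] world [534. 214. 155.] z [ 0.62 -0.28 -0.74]
2 [-26.0, -47.0, -34.0] [0.62, -0.19, 0.82] world [523. 192. 175.] z [ 0.6  -0.33 -0.73]
3 [-33.0, -73.0, -52.0] [0.95, -0.22, 1.2] world [507. 170. 193.] z [ 0.57 -0.38 -0.72]
4 [-35.0, -99.0, -71.0] [1.3, -0.21, 1.56] world [488. 149. 208.] z [ 0.53 -0.43 -0.73]
5 [-34.0, -126.0, -91.0] [1.65, -0.15, 1.9] world [466. 129. 222.] z [ 0.49 -0.48 -0.73]
6 [-29.0, -152.0, -112.0] [2.01, -0.05, 2.2] world [440. 110. 235.] z [ 0.43 -0.51 -0.74]
1 [-33.0, -18.0, 25.0] [-0.01, -0.01, 0.02] world [453.  67. 239.] z [ 0.43 -0.51 -0.74]
2 [-63.0, -39.0, 49.0] [-0.01, -0.02, 0.03] world [461.  24. 241.] z [ 0.43 -0.51 -0.74]
3 [-88.0, -65.0, 71.0] [-0.01, -0.02, 0.02] world [463. -19. 241.] z [ 0.43 -0.51 -0.74]
4 [-110.0, -94.0, 92.0] [0.0, -0.0, 0.0] world [460. -60. 240.] z [ 0.43 -0.51 -0.74]
1 [-20.0, 4.0, 23.0] [-0.0, 0.04, 0.02] world [483. -81. 236.] z [ 0.43 -0.51 -0.75]
2 [-43.0, 5.0, 47.0] [-0.0, 0.05, 0.03] world [ 505. -105.  233.] z [ 0.43 -0.51 -0.75]
3 [-67.0, 2.0, 72.0] [-0.0, 0.03, 0.02] world [ 525. -134.  231.] z [ 0.43 -0.51 -0.75]
4 [-93.0, -5.0, 97.0] [-0.0, -0.0, 0.0] world [ 543. -166.  230.] z [ 0.43 -0.51 -0.74]
```

```bash
python3 -m inch '[-15,-23,-16,0.3,-0.12,0.42,50,-26,-47,-34,0.62,-0.19,0.82,50,-33,-73,-52,0.95,-0.22,1.2,50,-35,-99,-71,1.3,-0.21,1.56,50,-34,-126,-91,1.65,-0.15,1.9,50,-29,-152,-112,2.01,-0.05,2.2,50,-29,-152,-112,2.01,-0.05,2.2,50]'; python3 -m inch '[-33,-18,25,0,0,0,50,-63,-39,49,0,0,0,50,-88,-65,71,0,0,0,50,-110,-94,92,0,0,0,50,-110,-94,92,0,0,0,50]'; python3 -m inch '[-20,4,23,0,0,0,50,-43,5,47,0,0,0,50,-67,2,72,0,0,0,50,-93,-5,97,0,0,0,50,-93,-5,97,0,0,0,50,-93,-5,97,0,0,0,50]'
python3 - <<'E'
from plan import *
s=readout.get_state(); print(s['qpos'].round(2)); z,y=zy(48,-50); 
for zz in(150,109): print(rel([543,-166,zz],z,y))
im,d=viewer.get_image('top'); 
P=cloud('top',d,np.ones_like(d,bool)); a=np.radians(5.85); M=np.array([[np.cos(a),np.sin(a)],[-np.sin(a),np.cos(a)]])
o=np.c_[(P[:,:2]-[424.8,-269.8])@M.T,P[:,2]]; w=o[(abs(o[:,2]-118)<3)&(o[:,0]>20)&(o[:,0]<75)&(abs(o[:,1])<150)]; print('front panel own x',len(w),np.percentile(w[:,0],[2,50,98]) if len(w) else '')
E
```

```text
t: 25.38
tcp_pos: [440.4, 109.5, 234.3]
tool_rot: [0.325, 0.395, 0.846, -0.152]
ft_force: [0.4, 0.0, -1.0]
opening: 59.7
gripper_force: 30.0
t: 26.0
tcp_pos: [459.8, -63.0, 238.8]
tool_rot: [0.324, 0.395, 0.846, -0.153]
ft_force: [0.5, -0.1, -1.5]
opening: 59.3
gripper_force: 30.0
t: 26.75
tcp_pos: [543.2, -164.7, 229.1]
tool_rot: [0.325, 0.393, 0.847, -0.152]
ft_force: [-0.4, 0.2, -2.1]
opening: 59.6
gripper_force: 30.0
[-0.68  0.16  0.6   2.26  1.08  0.57 -0.29]
(array([52.3, -0.9, 59.3]), [array([0.  , 0.  , 0.02]), array([ -0.  ,   0.  , -17.98])])
(array([79.8, -0.8, 89.8]), [array([0.  , 0.  , 0.02]), array([ -0.  ,   0.  , -17.98])])
front panel own x 291 [43.53603041 49.88097599 70.25983737]
```

```bash
python3 -m inch '[20,0,23,0,0,0,50,40,-1,45,0,0,0,50,60,-1,67,0,0,0,50,72,-1,81,0,0,0,50,77.8,-1,87.6,0,0,0,50,77.8,-1,87.6,0,0,0,50,77.8,-1,87.6,0,0,0,50]'
python3 - <<'E'
from plan import *
s=readout.get_state(); print(s['qpos'].round(2)); z,y=zy(48,-50); print(rel([543,-166,109],z,y))
E
```

```text
t: 27.68
tcp_pos: [543.1, -166.2, 112.8]
tool_rot: [0.325, 0.394, 0.846, -0.151]
ft_force: [-0.2, -0.4, -1.8]
opening: 59.8
gripper_force: 30.0
[-0.66  0.47  0.64  2.35  1.63  0.33 -0.99]
(array([2.7, 0. , 2.7]), [array([0.01, 0.  , 0.01]), array([-0.000e+00,  1.000e-02, -1.799e+01])])
```

```bash
python3 -m inch '[1,0,1.1,0,0,0,50,2,0,2.2,0,0,0,50,2,0,2.2,0,0,0,50,2,0,2.2,0,0,0,50]'; python3 -m inch '[0.5,0,0.55,0,0,0,50,1,0,1.1,0,0,0,50,1,0,1.1,0,0,0,50]'
```

```text
t: 28.18
tcp_pos: [542.8, -167.0, 109.7]
tool_rot: [0.325, 0.394, 0.846, -0.152]
ft_force: [-0.1, -0.0, -1.6]
opening: 59.6
gripper_force: 30.0
t: 28.55
tcp_pos: [543.4, -167.1, 108.7]
tool_rot: [0.326, 0.394, 0.846, -0.152]
ft_force: [-0.9, 1.2, 3.8]
opening: 59.7
gripper_force: 30.0
```

Touched down. Releasing and backing out along the tool axis.

```bash
python3 -m inch '[0,0,0,0,0,0,80,0,0,0,0,0,0,80,0,0,0,0,0,0,80,0,0,-20,0,0,0,80,0,0,-50,0,0,0,80,0,0,-85,0,0,0,80,0,0,-120,0,0,0,80,0,0,-130,0,0,0,80]'
python3 - <<'E'
from plan import *
s=readout.get_state(); s0=s['qpos']; print(s0.round(2))
im,d=viewer.get_image('wrist'); cv2.imwrite('pics/w7.png',im)
a=np.radians(5.85); M=np.array([[np.cos(a),np.sin(a)],[-np.sin(a),np.cos(a)]])
for q in('sieve','scoop'):
    for x in viewer.regions_of('wrist',q)[:3]:
        P=cloud('wrist',d,x['mask'],s); o=np.c_[(P[:,:2]-[424.8,-269.8])@M.T-[129,91 if q=='sieve' else -67],P[:,2]-76]; print(q,x['score'],len(o),np.percentile(o,[1,50,99],axis=0).round(1).tolist())
ox=np.array([np.cos(a),np.sin(a),0]); rng=np.random.default_rng(0)
for k in(1,-1):
    q=ik([425,-269.5,215],[0,0,-1],k*ox,[s0],wn=.1); print(k,q[1],q[2].round(2))
E
```

```text
t: 29.55
tcp_pos: [486.8, -99.1, 205.5]
tool_rot: [0.325, 0.394, 0.846, -0.15]
ft_force: [1.1, 0.0, 0.0]
opening: 80.0
gripper_force: 0.0
[-0.94  0.12  0.64  2.39  1.12  0.68 -0.52]
sieve 0.74 40350 [[-128.3, -248.3, -2.7], [-21.8, -23.8, 16.8], [153.4, 75.8, 45.4]]
sieve 0.63 6511 [[-29.9, -30.6, 2.2], [-6.7, 10.5, 33.6], [27.4, 27.3, 51.2]]
scoop 0.87 432 [[-32.4, 11.3, 4.7], [-6.4, 13.7, 12.1], [12.7, 34.9, 17.6]]
1 0.0041841123956300845 [-0.    0.25  0.56  1.95 -0.16  0.99  0.74]
-1 1.2615809598004046 [ 1.4   0.67 -1.44  1.87  0.79  1.33  2.83]
```

View pics/w7.png

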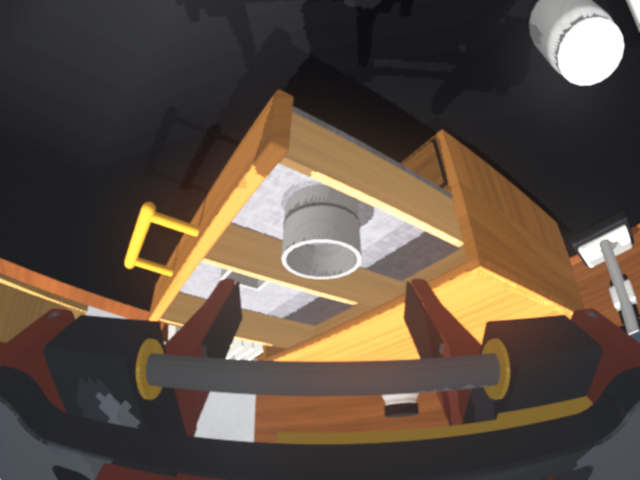

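The view shows the sieve upright in the short bay at (322,230), and part of the scoop in the long bay at (240,275). Now back to tool-down above the handle.

Run:
```python
from plan import *
s0=readout.get_state()['qpos']; a=np.radians(5.85); ox=np.array([np.cos(a),np.sin(a),0])
q=ik([425,-269.5,235],[0,0,-1],ox,[s0],wn=.1); wp(s0,q[2],10)
```

```text
1 [-17.0, -32.0, 12.0] [0.56, 0.22, 0.32] world [ 476. -136.  207.] z [ 0.34 -0.55 -0.77]
2 [-29.0, -62.0, 22.0] [1.07, 0.52, 0.64] world [ 463. -167.  208.] z [ 0.24 -0.56 -0.79]
3 [-36.0, -89.0, 28.0] [1.49, 0.9, 0.96] world [ 448. -192.  208.] z [ 0.14 -0.54 -0.83]
4 [-40.0, -113.0, 32.0] [1.82, 1.33, 1.28] world [ 434. -212.  208.] z [ 0.06 -0.51 -0.86]
5 [-43.0, -131.0, 34.0] [2.04, 1.81, 1.61] world [ 422. -226.  208.] z [-0.01 -0.45 -0.89]
6 [-45.0, -145.0, 35.0] [2.14, 2.32, 1.94] world [ 413. -237.  209.] z [-0.06 -0.37 -0.93]
7 [-50.0, -153.0, 36.0] [2.11, 2.82, 2.28] world [ 409. -245.  211.] z [-0.08 -0.28 -0.96]
8 [-57.0, -157.0, 36.0] [1.95, 3.29, 2.61] world [ 410. -252.  216.] z [-0.08 -0.19 -0.98]
9 [-69.0, -158.0, 37.0] [1.67, 3.72, 2.95] world [ 415. -260.  224.] z [-0.05 -0.09 -0.99]
10 [-87.0, -157.0, 38.0] [1.26, 4.07, 3.27] world [ 425. -269.  235.] z [-0. -0. -1.]
```

```bash
python3 -m inch '[-17,-32,12,0.56,0.22,0.32,38,-29,-62,22,1.07,0.52,0.64,38,-36,-89,28,1.49,0.9,0.96,38,-40,-113,32,1.82,1.33,1.28,38,-43,-131,34,2.04,1.81,1.61,38,-45,-145,35,2.14,2.32,1.94,38,-50,-153,36,2.11,2.82,2.28,38,-57,-157,36,1.95,3.29,2.61,38]'
python3 - <<'E'
from plan import *
a=np.radians(5.85); ox=np.array([np.cos(a),np.sin(a),0]); s=readout.get_state(); print(s['qpos'].round(2))
for g in([425,-269.5,200],[425,-269.5,106]): r=rel(g,[0,0,-1],ox); print(r)
A=Rq(s['tool_rot']);
E
```

```text
t: 30.7
tcp_pos: [408.9, -254.1, 215.2]
tool_rot: [0.03, 0.647, 0.755, -0.098]
ft_force: [1.0, 0.2, -1.2]
opening: 38.2
gripper_force: 0.0
[-0.32  0.22  0.74  2.02  0.07  0.96  0.52]
(array([-14.9,  15.3,  16.4]), [array([-0.61,  1.01,  0.29]), array([ -1.56,  -0.94, -17.61])])
(array([  1.2,  25.6, 108.5]), [array([-0.61,  1.01,  0.29]), array([ -1.56,  -0.94, -17.61])])
```

```bash
python3 -m inch '[-8,8,8,-0.3,0.5,0.15,38,-15,15,16,-0.61,1.01,0.29,38,-15,15,16,-0.61,1.01,0.29,38,-15,15,16,-0.61,1.01,0.29,38]'
python3 - <<'E'
from plan import *
a=np.radians(5.85); ox=np.array([np.cos(a),np.sin(a),0]); s=readout.get_state()
im,d=viewer.get_image('wrist'); P=cloud('wrist',d,np.ones_like(d,bool),s); Q=P[(P[:,2]>98)&(P[:,2]<114)&(P[:,0]<445)&(abs(P[:,1]+269)<70)&(P[:,0]>395)]
print(len(Q),np.percentile(Q,[1,50,99],axis=0).round(1).tolist(), cv2.fitLine(Q[:,:2].astype(np.float32),cv2.DIST_HUBER,0,.01,.01).ravel())
print(rel([425,-269.5,106],[0,0,-1],ox))
E
```

```text
t: 31.2
tcp_pos: [424.5, -268.1, 200.5]
tool_rot: [0.0, 0.669, 0.743, -0.001]
ft_force: [-0.0, 0.5, -0.1]
opening: 38.0
gripper_force: 0.0
3049 [[416.0, -322.1, 105.9], [425.9, -261.4, 110.0], [444.1, -217.5, 112.4]] [ 8.6727440e-02 -9.9623209e-01  4.2583289e+02 -2.6617627e+02]
(array([-2.1, -0.1, 94.8]), [array([-0.  ,  0.01,  0.03]), array([-1.000e-02, -0.000e+00, -1.797e+01])])
```

```bash
python3 -m inch '[-2,0.5,40,0,0,0,38,-2,0.5,75,0,0,0,38,-2,0.5,94,0,0,0,38,-2,0.5,94,0,0,0,5,-2,0.5,94,0,0,0,5,-2,0.5,94,0,0,0,5,-2,0.5,94,0,0,0,5,-2,0.5,94,0,0,0,5]'; python3 -m inch '[0,5,0,0,0,0,5,0,15,0,0,0,0,5,0,30,0,0,0,0,5,0,45,0,0,0,0,5,0,60,0,0,0,0,5,0,70,0,0,0,0,5,0,75,0,0,0,0,5,0,75,0,0,0,0,5]';  python3 -m inch '[0,5,0,0,0,0,5,0,15,0,0,0,0,5,0,30,0,0,0,0,5,0,45,0,0,0,0,5,0,60,0,0,0,0,5,0,70,0,0,0,0,5,0,75,0,0,0,0,5,0,75,0,0,0,0,5]'
```

```text
t: 32.25
tcp_pos: [426.7, -269.4, 108.4]
tool_rot: [0.001, 0.668, 0.744, 0.001]
ft_force: [-1.2, 0.2, 7.7]
opening: 10.4
gripper_force: 30.0
t: 33.25
tcp_pos: [502.0, -261.8, 108.4]
tool_rot: [0.002, 0.668, 0.744, 0.001]
ft_force: [1.1, 0.5, 4.2]
opening: 10.1
gripper_force: 30.0
t: 34.25
tcp_pos: [576.2, -254.1, 108.5]
tool_rot: [0.002, 0.669, 0.744, 0.001]
ft_force: [2.0, -1.7, 4.3]
opening: 10.2
gripper_force: 30.0
```

Now ~9 mm remain to shut; creeping until the stop.

```bash
python3 -m inch '[0,2,0,0,0,0,5,0,4,0,0,0,0,5,0,6,0,0,0,0,5,0,7,0,0,0,0,5,0,7,0,0,0,0,5]'; python3 -m inch '[0,1,0,0,0,0,5,0,2,0,0,0,0,5,0,3,0,0,0,0,5,0,3,0,0,0,0,5]'; python3 -m inch '[0,1,0,0,0,0,5,0,2,0,0,0,0,5,0,2,0,0,0,0,5]'
```

```text
t: 34.88
tcp_pos: [582.1, -253.6, 108.5]
tool_rot: [0.001, 0.669, 0.744, 0.001]
ft_force: [-1.2, -1.2, 6.1]
opening: 10.0
gripper_force: 30.0
t: 35.38
tcp_pos: [584.4, -253.3, 108.5]
tool_rot: [0.001, 0.669, 0.743, 0.001]
ft_force: [-2.9, -1.1, 7.6]
opening: 10.5
gripper_force: 30.0
t: 35.75
tcp_pos: [584.5, -253.3, 108.4]
tool_rot: [-0.001, 0.669, 0.743, -0.0]
ft_force: [-9.8, -0.4, 14.0]
opening: 10.3
gripper_force: 30.0
```

```bash
python3 -m inch '[0,0,0,0,0,0,38,0,0,0,0,0,0,38,0,0,0,0,0,0,38,0,0,0,0,0,0,38,0,0,-30,0,0,0,38,0,0,-80,0,0,0,38,0,0,-130,0,0,0,38,0,0,-130,0,0,0,38]'
python3 - <<'E'
from plan import *
s=readout.get_state()
im,d=viewer.get_image('wrist'); P=cloud('wrist',d,np.ones_like(d,bool),s)
Q=P[(P[:,2]>98)&(P[:,2]<114)&(P[:,0]<600)&(abs(P[:,1]+253)<70)&(P[:,0]>550)]
print(len(Q),np.percentile(Q,[1,50,99],axis=0).round(1).tolist(), cv2.fitLine(Q[:,:2].astype(np.float32),cv2.DIST_HUBER,0,.01,.01).ravel())
im,d=viewer.get_image('scene'); cv2.imwrite('pics/s8.png',im)
E
```

```text
t: 36.75
tcp_pos: [588.7, -253.5, 242.1]
tool_rot: [0.004, 0.668, 0.744, 0.002]
ft_force: [-0.2, 0.5, -0.4]
opening: 38.0
gripper_force: 0.0
2167 [[575.3, -306.2, 106.0], [584.6, -248.0, 110.2], [599.1, -201.3, 112.4]] [ 9.0647265e-02 -9.9588305e-01  5.8457489e+02 -2.5089731e+02]
```

View pics/s8.png

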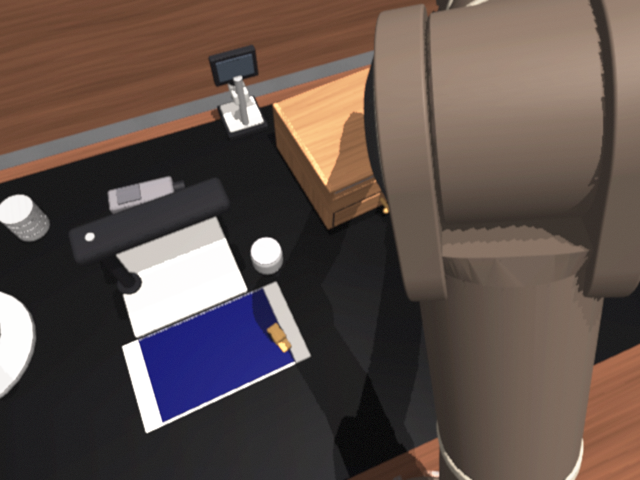

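The view shows the drawer flush at (355,195), lamp, tin and loupe in place, and the pad and plate cleared. The bar moved 159.6 of 160 mm, so the drawer is shut.

```bash
python3 -c "
from cell import workorder; print(workorder.hand_in())"
```

```text
the job is handed in; nothing more can be done
None
```

I handed the job in after about 37 s of robot time (72 s allowed): the sieve stands in the short compartment, the scoop lies flat in the long one, the drawer is shut, and the lamp, loupe and tin were left alone; the hand-in returned no verdict.

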